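# Scan the relief behind the statuettes

## Robot

A 7-joint arm with a two-finger parallel gripper is mounted at the origin on the work surface. World frame = base frame: x ahead of the robot, y to its left, z up, the work surface at z = 0. Lengths are in m, angles in rad, forces in N, time in s.
With the tool pointing down it reaches from about 0.375 to 0.925 m from the base axis. Payload 3.1 kg.
Tool frame: the origin (TCP) lies between the finger pads, 19 mm behind the fingertips; this is the grasp point; z points along the fingers, y is the line along which they close (so a half turn about z gives the same grasp; the last joint's range is limited). The gripper opens to 85 mm and grips with 20 to 120 N. Pads are 22 mm wide; open, the fingers measure 114 mm over their backs; the gripper's body (76 mm by 85 mm) begins 54 mm behind the grasp point. The pads swing forward as they close: fully open they stand 13 mm farther back than shut.
Start: joints at [1.142, 0.383, 0.044, 1.598, -0.018, 1.161, -0.05], TCP at [0.211, -0.615, 0.25] pointing down, gripper open.
Joint ranges: [-2.61, 2.61], [-0.41, 2.15], [-1.48, 1.57], [0, 2.5], [-1.57, 4.71], [0.05, 1.97], [-2.85, 2.85]. Speed limits (rad/s): [2.79, 2.79, 3.14, 3.14, 3.14, 3.14, 3.14].

## Interface

Orientations are given as a unit quaternion [x, y, z, w].
In Python, from workcell import robot gives the robot as it stands. The module is installed in compiled form; this text tells all that it offers.
- The arm moves only by the tool send_rows, never from a script. Its argument "moves" is a list of rows, each an object of numbers: "dx", "dy", "dz": the shift along the world's x, y, z in mm; "turn": the turn about the world's z in rad. In form: [{"dx": .., "dy": .., "dz": .., "turn": ..}, ...]. A call has 1 to 12 rows; each row shifts and turns the commanded pose from where the row before left it; what a row does not reach is not made up. A row lasts 1/10 s, in which the tool goes at most 50 mm and 8.59 degrees, less where a joint would pass 70% of its speed; a pose out of reach is approached as far as the arm can. A call with a gripper value outside its range is refused whole. "hand" is the closure in counts, from 0 (fully open) to 255 (shut), set as the call begins (left out, the last holds). The fingers move at their own pace and stop on an object; "force" is the grip in N (left out, the last holds). Time passes only in rows, so rows that do not move let the fingers close. It gives the time, the measured TCP pose, the force, the opening and the grip force at its end, in the units of the state.
- robot.get_state(): the state, without advancing time (a new reading comes with each control period).
- robot.get_image(name): name is "side" or "top" or "wrist"; returns a dict with "img" (400x640x3 uint8, red, green, blue), "depth" (400x640 float32, m along the optical axis (not along the pixel's ray), 0 where there is no reading), "intrinsics" (3x3 intrinsics, pixels), "world_from_camera" (4x4, takes a point from camera to world coordinates); the wrist camera has in their place "tool_from_camera" (4x4, takes a point from camera to tool coordinates, whose origin is the TCP and whose axes are the flange's). Camera axes: x right, y down, z forward; pixel columns grow to the right and rows downward; lengths in m; the calibration is good to about 2 mm. A picture is of the moment at which its call begins: read the wrist's pose just before it.
- robot.close_job(): hands the job in; it is judged then, once.
The state is a dict: "time_s": time; "joint_pos": joint angles; "qd": joint speeds; "joint_torque": joint torques, N m; "position": TCP position; "tcp_rot": TCP orientation; "ft_force": force on the tool from outside, world axes, zero at the start; "torque": the same for the moment, N m; "width": opening from 0.0 (shut) to 1.0 (fully open); "gripper_force": force on a finger pad.
Only numpy, scipy, OpenCV 4.12 (cv2) and the standard library are available. Lean on these libraries where they do the work, as an engineer would, in place of code of your own. Each camera call takes 0.05 s, during which the arm holds its last target. There are 200 camera calls.

## Task

First clear the three statuettes from their coloured mats and stand them upright on the empty plywood side board. Then take the plaster relief tile that lay behind them by its wooden grip and slide it under the scanner's low head, flat on the bed and square with the scanner, until the relief is centred under the head with the grip outside in front. Finally put each statuette back upright in the middle of the mat that matches its base (head blue, torso red, bird green), leaving the tile under the scanner and the glass jar undisturbed.

Things in the scene. Friction and masses are not known exactly. Their poses are not given: they have to be found in the camera images.
- head: White plaster head, 125 mm tall, on a blue square base 56 x 56 x 30 mm with a 26 mm thick dark stem. About 0.3 kg. Origin: centre of the base's underside, z up, x, y along the base's sides. Starts upright on its mat. Grip the upper part from above: for the fingers a solid upright cylinder 48 mm across, from 60 to 120 mm above the underside.
- torso: Reddish clay torso, 121 mm tall, on a red square base 56 x 56 x 30 mm with a 26 mm thick dark stem. About 0.3 kg. Origin: centre of the base's underside, z up, x, y along the base's sides. Starts upright on its mat. Grip the upper part from above: for the fingers a solid upright cylinder 44 mm across, from 60 to 118 mm above the underside.
- bird: Brass-coloured bird, 120 mm tall, on a green square base 56 x 56 x 30 mm with a 26 mm thick dark stem. About 0.3 kg. Origin: centre of the base's underside, z up, x, y along the base's sides. Starts upright on its mat. Grip the upper part from above: for the fingers a solid upright cylinder 42 mm across, from 60 to 116 mm above the underside.
- mat_head: Blue square mat, 76 x 76 x 2 mm, place of the head; fixed on a dark wooden display board (270 x 320 mm, top 10 mm above the bench). Origin: centre of the mat's underside, 10 mm above the bench; a statuette's underside stands 2 mm higher. The three mats lie in a row 105 mm apart, in any order.
- mat_torso: Red square mat, 76 x 76 x 2 mm, place of the torso; fixed on a dark wooden display board (270 x 320 mm, top 10 mm above the bench). Origin: centre of the mat's underside, 10 mm above the bench; a statuette's underside stands 2 mm higher. The three mats lie in a row 105 mm apart, in any order.
- mat_bird: Green square mat, 76 x 76 x 2 mm, place of the bird; fixed on a dark wooden display board (270 x 320 mm, top 10 mm above the bench). Origin: centre of the mat's underside, 10 mm above the bench; a statuette's underside stands 2 mm higher. The three mats lie in a row 105 mm apart, in any order.
- tile: White relief 90 x 80 mm on a wood carrier (x -90 to +50 mm, 90 wide, 12 thick); top 30 mm up. 0.26 kg. Origin: underside, below the relief's centre; z up. Upright wood grip block (24 in x, 20 in y, top 50 mm up) at x = -75 mm, y = 0: grip its y faces from above at 40 N, TCP 35 mm above underside. Starts flat on the display board (top 10 mm above bench) behind the mats, grip towards robot.
- scanner: Fixed. Origin: on the bench below the head's centre. Dark bed, x -100 to +110 mm, 120 wide, top 8 mm above bench. Grey head, yellow cross on top: x, y within 45, 55 mm, 44 to 74 mm above bench (6 mm over the relief). White column behind from x = 58 mm, 130 high. Open in front (-x). Tile goes in along +x, grip block outside in front, axes parallel, origin above scanner's, on the bed.
- side_board: Empty square plywood board, 220 x 220 x 15 mm, fixed, no rim, on the other side of the display board from the scanner. Origin: centre of its underside; top 15 mm above that. Room for three statuettes about 100 mm apart.
- jar: Amber glass jar with white lid, 64 mm wide, 85 mm tall, loose on the bench beyond the display board; a bystander. Origin: centre of its underside.

How it is judged:
By the outcome, as a careful person would: the job done as asked, in the order asked, and still so for the second after the job is handed in, with the robot touching nothing.
It also fails if it takes over 144 s, if anything falls off the work surface, if the arm or the gripper's body presses on something with over 40 N, if the wrist force passes 120 N, or if a joint passes its speed limit or range.

## Working session

There is one attempt and no reset: what is moved stays moved. The work goes in short steps, Python scripts to look and compute and a tool call to move; the robot and the scene stay as the last step left them, time stands still between calls to the robot, and variables do not carry over. Pictures are saved under pics/ and viewed, at most 14 in all, crops included, and the job is handed in when it is done.

Besides the shell and the picture viewer there is one more tool, called after "Request:" by a JSON object that holds its "name" and its "arguments", one argument or row to a line. send_rows: Moves the arm, as the interface text tells. Its arguments: {"type":"object","properties":{"moves":{"type":"array","items":{"type":"object","properties":{"dx":{"type":"number"},"dy":{"type":"number"},"dz":{"type":"number"},"turn":{"type":"number"}}}},"hand":{"type":"number"},"force":{"type":"number"}},"required":["moves"]}

```bash
mkdir -p pics
cat > h.py <<'E'
import numpy as np, cv2
from workcell import robot
def grab(n,f):
    st=robot.get_state(); d=robot.get_image(n)
    cv2.imwrite('pics/'+f+'.png',d['img'][:,:,::-1]); np.savez('pics/'+f+'.npz',pos=st['position'],rot=st['tcp_rot'],**d); return d
def cloud(d):
    K=d['intrinsics'];z=d['depth'];v,u=np.mgrid[:400,:640]
    p=np.stack([(u-K[0,2])/K[0,0]*z,(v-K[1,2])/K[1,1]*z,z],-1)
    T=d['world_from_camera']; P=p@T[:3,:3].T+T[:3,3]; P[z==0]=np.nan; return P
E
python3 - <<'E'
from h import *
for n in ['top','side']:
    d=grab(n,n+'0'); print(d['intrinsics'],d['world_from_camera'])
print(robot.get_state())
E
```

```text
[[437.53972387   0.         331.77489452]
 [  0.         437.53972387 199.55457593]
 [  0.           0.           1.        ]] [[-0.00620827 -0.99734466  0.07256093  0.56341549]
 [-0.99996398  0.00661182  0.00532272 -0.01840971]
 [-0.00578835 -0.07252527 -0.99734978  1.18357563]
 [ 0.          0.          0.          1.        ]]
[[418.92999404   0.         320.80709438]
 [  0.         418.92999404 200.97689763]
 [  0.           0.           1.        ]] [[-0.66835728 -0.40145892  0.62620227  0.06365197]
 [-0.74350277  0.33519415 -0.57866097  0.50293611]
 [ 0.02240927 -0.85233539 -0.52251527  0.51709219]
 [ 0.          0.          0.          1.        ]]
{'time_s': 0.1, 'joint_pos': array([ 1.14221494,  0.38376415,  0.04380545,  1.59943751, -0.01790211,
        1.16119834, -0.04989327]), 'qd': array([ 0.00091384, -0.00189992, -0.0002116 , -0.00482228, -0.00076488,
        0.00020157,  0.00137484]), 'joint_torque': array([ 2.25333344e-03, -4.34732366e+01,  1.02919176e+00, -2.50454539e+01,
        1.09236830e-02,  5.55005710e-03,  8.71573320e-06]), 'position': array([ 0.21086129, -0.61398022,  0.24869565]), 'tcp_rot': array([ 9.86343974e-01,  1.64693975e-01, -2.54644087e-04, -1.18060000e-03]), 'ft_force': array([ 0.50825701, -0.04200781,  0.05187515]), 'torque': array([-3.25759989e-05,  3.27874522e-02,  7.47745592e-03]), 'gripper_force': 0.0, 'width': 0.9970102316748738}
```

View pics/top0.png

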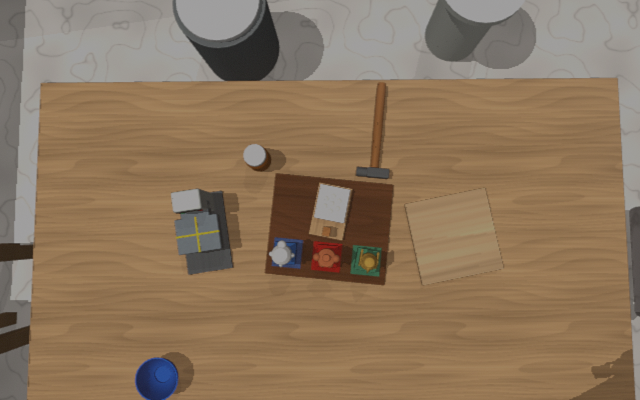

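View pics/side0.png

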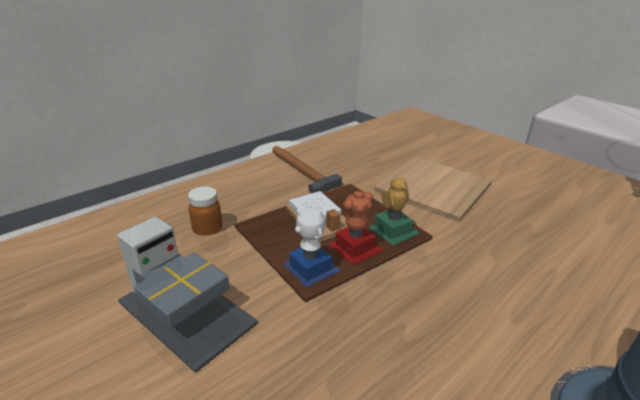

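Top view: scanner at (198,235) with the column at the far end. Head, torso and bird stand at (282,253), (327,257) and (368,261) on blue, red and green mats. The tile is at (331,210), the side board at (453,236) and the jar at (256,157).

```bash
cat >> h.py <<'E'
def rect(pts):
    c,s,a=cv2.minAreaRect((pts[:,:2]*1000).astype(np.float32)); 
    return np.round(c,1),np.round(s,1),round((a+45)%90-45,2)
E
python3 - <<'E'
from h import *
for n in ['top','side']:
    d=np.load(f'pics/{n}0.npz'); P=cloud(d); hsv=cv2.cvtColor(d['img'],cv2.COLOR_RGB2HSV).astype(int)
    H,S,V=hsv[...,0],hsv[...,1],hsv[...,2]; X,Y,Z=P[...,0],P[...,1],P[...,2]
    print(n)
    def rep(name,m,erode=False):
        m=m.astype(np.uint8); k,l,st,_=cv2.connectedComponentsWithStats(m)
        if k<2: print(name,'none');return
        m=l==1+np.argmax(st[1:,4]); p=P[m]; print(name,m.sum(),*rect(p),'mean',np.round(p.mean(0)*1000,1))
    reg=(X>.35)&(X<.62)&(Y>-.2)&(Y<.2)
    cols=dict(blue=(H>100)&(H<130)&(S>120),red=((H<6)|(H>174))&(S>150),green=(H>55)&(H<90)&(S>80))
    for c,m in cols.items():
        rep(c+' all',m&reg); rep(c+' basetop',m&reg&(Z>.034)&(Z<.05)); rep(c+' mat',m&reg&(Z<.02))
    rep('tile relief',reg&(Z>.033)&(Z<.047)&(X>.46)&(S<60)); rep('tile grip',reg&(Z>.05)&(Z<.07)&(X>.45)&(Y>-.06)&(Y<.07))
    rep('scanner head',(Y>.2)&(Z>.064)&(Z<.085)&(X<.58)&(X>.35)); rep('column',(Y>.2)&(Z>.12)&(Z<.14)&(X>.4))
    rep('yellow',(Y>.2)&(H>20)&(H<32)&(S>150)&(Z>.06)&(X>.35)&(X<.6))
    rep('bed',(Y>.2)&(Z<.02)&(V<75)&(X>.3)&(X<.65))
    rep('side',(Y<-.17)&(Y>-.5)&(Z>.010)&(Z<.03)&(X>.3)&(X<.65))
    rep('board',(Y<.2)&(Y>-.2)&(V<90)&(Z<.018)&(X>.3)&(X<.65)&(S>80))
    rep('jar',(Y>.1)&(Y<.25)&(X>.58)&(X<.78)&(Z>.075)&(Z<.095))
    for nm,y in (('h',0),('t',0),('b',0)): pass
    rep('tops',reg&(Z>.08))
    m=(reg&(Z>.075)).astype(np.uint8);k,l,st,_=cv2.connectedComponentsWithStats(m)
    for i in range(1,k):
        if st[i,4]>30: p=P[l==i]; print('top',st[i,4],rect(p),np.round(p.mean(0),3),p[:,2].max().round(3))
E
```

```text
top
blue all 59 [521.1  94.6] [21.7 25.8] -0.57 mean [525.   91.3  43.1]
blue basetop 59 [521.1  94.6] [21.7 25.8] -0.57 mean [525.   91.3  43.1]
blue mat 2 [477.8 103.8] [2.7 0. ] 0.85 mean [477.8 103.8  13.4]
red all 271 [519.   2.] [77.3 35.9] -8.93 mean [522.8   1.7  29.4]
red basetop 112 [518.3   1.5] [55.4 21.6] -5.72 mean [521.    1.2  43.2]
red mat 170 [474.4   5.8] [77.  34.7] -2.41 mean [468.9   6.   13.2]
green all 390 [ 486.3 -100.8] [72.9 74. ] -5.96 mean [486.3 -92.8  24.7]
green basetop 88 [491.8 -79.8] [60.5 27.1] 6.98 mean [489.5 -78.6  43.4]
green mat 239 [ 486.3 -100.8] [72.9 74. ] -5.96 mean [481.9 -94.2  13.4]
tile relief 322 [603.7  -6. ] [81.3 31.6] -0.36 mean [606.6  -9.2  39.3]
tile grip 71 [564.4   3.6] [19.5 23.6] -11.71 mean [564.4   3.6  61.4]
scanner head 1148 [551.1 327.8] [ 73.1 111.5] 8.37 mean [547.6 328.5  74.8]
column 634 [640.6 340.9] [52.4 71.2] 9.11 mean [640.2 339.8 130. ]
yellow 108 [559.6 327.6] [68.8 84.5] -42.54 mean [558.8 327.6  75.8]
bed 868 [547.6 302.7] [ 95.8 203.2] -24.76 mean [538.2 303.9   8.7]
side 6563 [ 550. -335.] [220.3 221.8]
[... 1407 characters left out ...]
 8.37 mean [636.9 345.4 127.5]
yellow 173 [560.8 330.9] [67.5 83.1] -41.27 mean [558.8 332.5  74.1]
bed 1353 [513.7 314. ] [ 81.  100.4] 8.03 mean [526.9 317.4   7.1]
side 3364 [ 552.4 -332.8] [221.3 224.3] 11.1 mean [ 533.9 -328.8   14.3]
board 4315 [541.6   1.9] [320.2 206. ] -5.95 mean [516.1  47.6   8.8]
jar 375 [756.6 187. ] [55.6 45.9] -0.56 mean [753.7 189.3  82.8]
tops 846 [511.2 116.1] [53.3 45.5] 37.26 mean [503.3 121.9 118.2]
top 622 (array([489.7, -91.7]), array([58.6, 35.4]), 44.08) [ 0.487 -0.088  0.104] 0.131
top 745 (array([501.4,   6.5]), array([50.6, 47.5]), 38.3) [0.495 0.012 0.108] 0.134
top 885 (array([511.2, 116.1]), array([53.3, 45.5]), 37.26) [0.503 0.122 0.116] 0.137
```

Request:
{"name": "send_rows", "arguments": {
  "moves": [
    {"dx": 22,"dy": 48,"dz": 8,"turn": 0.1},
    {"dx": 22,"dy": 44,"dz": 8,"turn": 0.1},
    {"dx": 22,"dy": 44,"dz": 8,"turn": 0.1},
    {"dx": 22,"dy": 44,"dz": 8,"turn": 0.1},
    {"dx": 22,"dy": 44,"dz": 8,"turn": 0.1},
    {"dx": 22,"dy": 44,"dz": 8,"turn": 0.1},
    {"dx": 22,"dy": 44,"dz": 8,"turn": 0.1},
    {"dx": 22,"dy": 44,"dz": 8,"turn": 0.1},
    {"dx": 22,"dy": 44,"dz": 8,"turn": 0.1},
    {"dx": 22,"dy": 44,"dz": 8,"turn": 0.1},
    {"dx": 10,"dy": 44,"dz": 8,"turn": 0.1},
    {"dx": 0,"dy": 44,"dz": 8,"turn": 0.1}
  ],
  "hand": 0
}}

```text
time_s: 1.3
position: [0.4404, -0.0833, 0.3455]
tcp_rot: [0.719, 0.695, 0.0, -0.0]
ft_force: [0.6, -0.2, 0.8]
width: 1.001
gripper_force: 0.0
```

Request:
{"name": "send_rows", "arguments": {
  "moves": [
    {"dx": 0},
    {"dx": 0},
    {"dx": 0}
  ]
}}

```text
schema error: expected keys dx, dy, dz, turn
```

```bash
cat >> h.py <<'E'
from scipy.spatial.transform import Rotation as Ro
def wcloud(d):
    D={k:d[k] for k in ('depth','intrinsics')}
    T=np.eye(4);T[:3,:3]=Ro.from_quat(d['rot']).as_matrix();T[:3,3]=d['pos']
    D['world_from_camera']=T@d['tool_from_camera']; return cloud(D),D['world_from_camera']
E
python3 - <<'E'
from h import *
grab('wrist','w0'); d=np.load('pics/w0.npz'); P,T=wcloud(d); print(d['tool_from_camera'],d['pos'],d['rot'],T,d['intrinsics'])
E
```

```text
[[-1.08598699e-03 -9.63957228e-01 -2.66055037e-01  6.80539929e-02]
 [ 9.99999174e-01 -1.22964990e-03  3.73395722e-04  8.50237607e-04]
 [-6.87092054e-04 -2.66054411e-01  9.63957768e-01 -1.23296258e-01]
 [ 0.00000000e+00  0.00000000e+00  0.00000000e+00  1.00000000e+00]] [ 0.4404264  -0.08334208  0.34547284] [ 7.19120565e-01  6.94885231e-01  3.04090005e-04 -1.93269688e-04] [[ 9.99374480e-01 -3.43075291e-02 -8.58155120e-03  4.43587459e-01]
 [-3.53547600e-02 -9.63535063e-01 -2.65236166e-01 -1.54435895e-02]
 [ 8.30971990e-04  2.65373654e-01 -9.64145286e-01  4.68817236e-01]
 [ 0.00000000e+00  0.00000000e+00  0.00000000e+00  1.00000000e+00]] [[311.61994351   0.         314.21621844]
 [  0.         311.61994351 198.16206301]
 [  0.           0.           1.        ]]
```

View pics/w0.png

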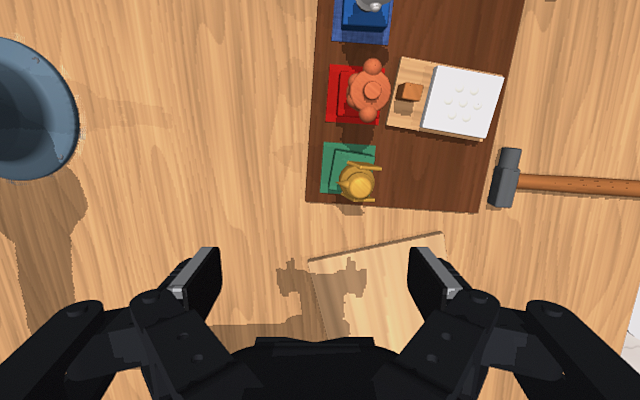

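Wrist view: torso at (371,90), bird at (358,182), tile grip at (411,91) and the relief around (463,103), all clear. I'll refine the poses from it.

Run:
```python
from h import *
def go(P,img,tag):
    hsv=cv2.cvtColor(img,cv2.COLOR_RGB2HSV).astype(int);H,S,V=hsv[...,0],hsv[...,1],hsv[...,2]; X,Y,Z=P[...,0],P[...,1],P[...,2]
    def rep(name,m):
        k,l,st,_=cv2.connectedComponentsWithStats(m.astype(np.uint8))
        if k<2: return print(name,'none')
        m=l==1+np.argmax(st[1:,4]); p=P[m]; print(tag,name,m.sum(),*rect(p),'z',np.round(np.median(p[:,2])*1000,1))
    reg=(X>.35)&(X<.72)&(Y>-.2)&(Y<.2)
    rep('relief',reg&(X>.56)&(Z>.028)&(Z<.05)&(S<60)&(V>120)); rep('tile all',reg&(X>.53)&(Z>.017)&(Z<.05)); rep('grip',reg&(X>.545)&(X<.59)&(Z>.053)&(Z<.07)&(abs(Y)<.03))
    for c,m in dict(blue=(H>100)&(H<130)&(S>120),red=((H<6)|(H>174))&(S>150),green=(H>50)&(H<90)&(S>80)).items():
        rep(c+' top',m&reg&(Z>.036)&(Z<.048)); rep(c+' mat',m&reg&(Z<.02)); rep(c+' all',m&reg&(Z<.048))
    for n,y in (('head',.11),('torso',.004),('bird',-.098)): rep(n,reg&(X<.55)&(Z>.072)&(abs(Y-y)<.045))
    s=(Y>.2)&(Y<.45)&(X>.4)
    rep('scan head',s&(Z>.066)&(Z<.082)&(X<.61)); rep('column',s&(Z>.115)&(Z<.14))
    rep('board',(V<110)&(Z<.018)&(abs(Y)<.2)&(X>.38)&(X<.72)&(S>90))
d=np.load('pics/w0.npz');P,_=wcloud(d);go(P,d['img'],'w')
for n in('top','side'):
    d=np.load(f'pics/{n}0.npz');go(cloud(d),d['img'],n)
```

```text
w relief 4312 [640.8  -9.8] [80.  90.5] -11.63 z 37.7
w tile all 6809 [620.8  -5.8] [ 90.3 139.5] -11.58 z 37.0
w grip 339 [567.3   5. ] [20.1 24.1] -9.85 z 59.3
w blue top 948 [511.4  98.8] [27.7 56.3] -5.36 z 41.4
w blue mat 1003 [510.4  98.9] [52.7 75.3] -5.96 z 11.7
w blue all 2117 [510.4  98.9] [52.7 75.3] -5.96 z 25.6
w red top 513 [491.2   5.6] [56.2 29.6] -4.98 z 41.4
w red mat 988 [500.5   6.1] [76.9 76.5] -6.06 z 11.5
w red all 1557 [500.5   6.1] [76.9 76.5] -6.06 z 12.2
w green top 625 [492.4 -98.9] [56.5 54.8] -11.5 z 41.5
w green mat 840 [489.3 -98.4] [75.7 75.4] -6.1 z 11.6
w green all 1541 [489.3 -98.4] [75.7 75.4] -6.1 z 12.8
w head 200 [510.   90.6] [15.5 28.6] -22.04 z 111.9
w torso 1906 [503.7   4.4] [52.8 49.9] 41.95 z 122.4
w bird 52390 [441.6 -78.5] [ 34.1 149.3] -1.74 z 404.6
scan head none
column none
w board 9349 [622.  -21.8] [296.3 169.5] -6.65 z 9.7
top relief 1044 [637.8 -11.4] [80. 90.] -11.58 z 39.5
top tile all 1706 [618.3  -7.4] [ 90.  139.8] -11.59 z 37.5
top grip 71 [564.4   3.6] [19.5 23.6] -11.71 z 61.4
top blue top 59 [521.1  94.6] [21.7 25.8] -0
[... 1103 characters left out ...]
5 70.6] -6.92 z 30.6
side red top 352 [501.5   4.7] [57.4 53.1] -5.85 z 40.8
side red mat 528 [499.1   4.4] [81.4 77.9] -6.84 z 11.5
side red all 1147 [497.7  -4.8] [100.1  77.8] -7.42 z 22.6
side green top 282 [490.9 -96.4] [53.4 53.6] -10.49 z 41.0
side green mat 369 [487.3 -97.4] [74.8 72.6] -5.52 z 11.5
side green all 885 [487.3 -97.4] [74.8 72.6] -5.52 z 25.0
side head 917 [511.2 116.1] [53.3 45.5] 37.26 z 119.5
side torso 776 [501.4   6.5] [50.6 47.5] 38.3 z 113.5
side bird 643 [489.7 -91.7] [58.6 35.4] 44.08 z 101.7
side scan head 3236 [564.9 331.3] [100.1 110.7] 8.54 z 73.0
side column 1211 [642.  343.5] [54.  69.8] 8.36 z 128.4
side board 6161 [572.2  -9.4] [336.3 269.2] -5.95 z 9.2
```

Request:
{"name": "send_rows", "arguments": {
  "moves": [
    {"dx": 25,"dy": -8,"dz": -20,"turn": -0.06},
    {"dx": 25,"dy": -8,"dz": -25,"turn": 0},
    {"dx": 0,"dy": 0,"dz": -40,"turn": 0},
    {"dx": 0,"dy": 0,"dz": -40,"turn": 0},
    {"dx": 0,"dy": 0,"dz": -35,"turn": 0},
    {"dx": 0,"dy": 0,"dz": -30,"turn": 0},
    {"dx": 0,"dy": 0,"dz": -25,"turn": 0},
    {"dx": 0,"dy": 0,"dz": -15,"turn": 0},
    {"dx": 0,"dy": 0,"dz": -15,"turn": 0},
    {"dx": 0,"dy": 0,"dz": 0,"turn": 0},
    {"dx": 0,"dy": 0,"dz": 0,"turn": 0}
  ]
}}

```text
time_s: 2.45
position: [0.4903, -0.1019, 0.1009]
tcp_rot: [0.742, 0.671, 0.0, 0.0]
ft_force: [0.3, -0.6, -0.5]
width: 0.999
gripper_force: 0.0
```

Request:
{"name": "send_rows", "arguments": {
  "moves": [
    {"dx": 0,"dy": 2.5,"dz": 0,"turn": 0},
    {"dx": 0,"dy": 0,"dz": 0,"turn": 0}
  ]
}}

```text
time_s: 2.65
position: [0.4909, -0.099, 0.1017]
tcp_rot: [0.741, 0.671, 0.001, 0.001]
ft_force: [-0.1, -0.4, -0.3]
width: 1.001
gripper_force: 0.0
```

Request:
{"name": "send_rows", "arguments": {
  "moves": [
    {"dx": 0,"dy": 0,"dz": 0,"turn": 0},
    {"dx": 0,"dy": 0,"dz": 0,"turn": 0},
    {"dx": 0,"dy": 0,"dz": 0,"turn": 0},
    {"dx": 0,"dy": 0,"dz": 0,"turn": 0},
    {"dx": 0,"dy": 0,"dz": 0,"turn": 0},
    {"dx": 0,"dy": 0,"dz": 0,"turn": 0},
    {"dx": 0,"dy": 0,"dz": 0,"turn": 0},
    {"dx": 0,"dy": 0,"dz": 0,"turn": 0}
  ],
  "hand": 255,
  "force": 40
}}

```text
time_s: 3.45
position: [0.4905, -0.0994, 0.1009]
tcp_rot: [0.742, 0.671, 0.001, 0.001]
ft_force: [1.0, 1.1, 2.7]
width: 0.483
gripper_force: 40.9
```

Request:
{"name": "send_rows", "arguments": {
  "moves": [
    {"dx": 0,"dy": 0,"dz": 15,"turn": 0},
    {"dx": 0,"dy": 0,"dz": 30,"turn": 0},
    {"dx": 9,"dy": -20,"dz": 15,"turn": 0},
    {"dx": 16,"dy": -37,"dz": 0,"turn": 0},
    {"dx": 16,"dy": -37,"dz": 0,"turn": 0},
    {"dx": 16,"dy": -37,"dz": 0,"turn": 0},
    {"dx": 16,"dy": -37,"dz": 0,"turn": 0},
    {"dx": 16,"dy": -37,"dz": 0,"turn": 0},
    {"dx": 16,"dy": -37,"dz": 0,"turn": 0},
    {"dx": 14,"dy": -32,"dz": 0,"turn": 0},
    {"dx": 0,"dy": 0,"dz": 0,"turn": 0},
    {"dx": 0,"dy": 0,"dz": 0,"turn": 0}
  ]
}}

```text
time_s: 4.65
position: [0.6064, -0.3739, 0.1584]
tcp_rot: [0.742, 0.67, -0.001, -0.003]
ft_force: [-0.8, 1.0, -4.6]
width: 0.485
gripper_force: 42.1
```

Request:
{"name": "send_rows", "arguments": {
  "moves": [
    {"dx": 0,"dy": 0,"dz": -25,"turn": 0},
    {"dx": 0,"dy": 0,"dz": -18,"turn": 0},
    {"dx": 0,"dy": 0,"dz": -8,"turn": 0},
    {"dx": 0,"dy": 0,"dz": -2,"turn": 0},
    {"dx": 0,"dy": 0,"dz": 0,"turn": 0},
    {"dx": 0,"dy": 0,"dz": 0,"turn": 0},
    {"dx": 0,"dy": 0,"dz": 0,"turn": 0}
  ]
}}

```text
time_s: 5.35
position: [0.6097, -0.3737, 0.1089]
tcp_rot: [0.742, 0.671, 0.0, 0.001]
ft_force: [0.1, -0.4, -4.8]
width: 0.485
gripper_force: 41.8
```

Request:
{"name": "send_rows", "arguments": {
  "moves": [
    {"dx": 0,"dy": 0,"dz": -3,"turn": 0},
    {"dx": 0,"dy": 0,"dz": -1.5,"turn": 0},
    {"dx": 0,"dy": 0,"dz": -0.5,"turn": 0},
    {"dx": 0,"dy": 0,"dz": 0,"turn": 0},
    {"dx": 0,"dy": 0,"dz": 0,"turn": 0}
  ]
}}

```text
time_s: 5.85
position: [0.6093, -0.3737, 0.104]
tcp_rot: [0.742, 0.671, 0.0, 0.001]
ft_force: [-1.1, 0.7, 4.5]
width: 0.485
gripper_force: 42.5
```

Request:
{"name": "send_rows", "arguments": {
  "moves": [
    {"dx": 0,"dy": 0,"dz": 0,"turn": 0},
    {"dx": 0,"dy": 0,"dz": 0,"turn": 0},
    {"dx": 0,"dy": 0,"dz": 0,"turn": 0},
    {"dx": 0,"dy": 0,"dz": 0,"turn": 0},
    {"dx": 0,"dy": 0,"dz": 0,"turn": 0},
    {"dx": 0,"dy": 0,"dz": 15,"turn": 0},
    {"dx": 0,"dy": 0,"dz": 30,"turn": 0},
    {"dx": 0,"dy": 0,"dz": 35,"turn": 0},
    {"dx": -12,"dy": 42,"dz": 0,"turn": 0},
    {"dx": -12,"dy": 42,"dz": 0,"turn": 0},
    {"dx": -12,"dy": 42,"dz": 0,"turn": 0},
    {"dx": -12,"dy": 42,"dz": 0,"turn": 0}
  ],
  "hand": 0
}}

```text
time_s: 7.05
position: [0.5608, -0.2039, 0.1841]
tcp_rot: [0.742, 0.671, 0.001, 0.001]
ft_force: [-0.1, 0.1, -0.3]
width: 0.997
gripper_force: 0.0
```

Request:
{"name": "send_rows", "arguments": {
  "moves": [
    {"dx": -12,"dy": 42,"dz": 0,"turn": 0},
    {"dx": -12,"dy": 42,"dz": 0,"turn": 0},
    {"dx": -12,"dy": 42,"dz": 0,"turn": 0},
    {"dx": -12,"dy": 42,"dz": 0,"turn": 0},
    {"dx": -11,"dy": 42,"dz": 0,"turn": 0},
    {"dx": 0,"dy": 0,"dz": 0,"turn": 0},
    {"dx": 0,"dy": 0,"dz": 0,"turn": 0}
  ]
}}

```text
time_s: 7.75
position: [0.5021, 0.0062, 0.1838]
tcp_rot: [0.74, 0.672, 0.001, 0.001]
ft_force: [0.2, -0.3, -1.2]
width: 1.0
gripper_force: 0.0
```

Request:
{"name": "send_rows", "arguments": {
  "moves": [
    {"dx": 0,"dy": -1,"dz": -30,"turn": 0},
    {"dx": 0,"dy": 0,"dz": -30,"turn": 0},
    {"dx": 0,"dy": 0,"dz": -17,"turn": 0},
    {"dx": 0,"dy": 0,"dz": -6,"turn": 0},
    {"dx": 0,"dy": 0,"dz": 0,"turn": 0}
  ]
}}

```text
time_s: 8.25
position: [0.5017, 0.0023, 0.099]
tcp_rot: [0.742, 0.67, -0.001, -0.0]
ft_force: [-0.2, -0.2, 0.5]
width: 1.001
gripper_force: 0.0
```

Request:
{"name": "send_rows", "arguments": {
  "moves": [
    {"dx": 0,"dy": 0,"dz": 0,"turn": 0},
    {"dx": 0,"dy": 0,"dz": 0,"turn": 0},
    {"dx": 0,"dy": 0,"dz": 0,"turn": 0},
    {"dx": 0,"dy": 0,"dz": 0,"turn": 0},
    {"dx": 0,"dy": 0,"dz": 0,"turn": 0},
    {"dx": 0,"dy": 0,"dz": 0,"turn": 0},
    {"dx": 0,"dy": 0,"dz": 0,"turn": 0},
    {"dx": 0,"dy": 0,"dz": 0,"turn": 0}
  ],
  "hand": 255,
  "force": 40
}}

```text
time_s: 9.05
position: [0.503, 0.0036, 0.1007]
tcp_rot: [0.742, 0.671, 0.001, 0.001]
ft_force: [1.0, -0.3, 5.8]
width: 0.501
gripper_force: 41.0
```

Request:
{"name": "send_rows", "arguments": {
  "moves": [
    {"dx": 0,"dy": 0,"dz": 15,"turn": 0},
    {"dx": 0,"dy": 0,"dz": 30,"turn": 0},
    {"dx": 0,"dy": -26,"dz": 15,"turn": 0},
    {"dx": 1,"dy": -42,"dz": 0,"turn": 0},
    {"dx": 1,"dy": -42,"dz": 0,"turn": 0},
    {"dx": 1,"dy": -42,"dz": 0,"turn": 0},
    {"dx": 1,"dy": -42,"dz": 0,"turn": 0},
    {"dx": 1,"dy": -42,"dz": 0,"turn": 0},
    {"dx": 1,"dy": -42,"dz": 0,"turn": 0},
    {"dx": 1,"dy": -42,"dz": 0,"turn": 0},
    {"dx": 1,"dy": -42,"dz": 0,"turn": 0},
    {"dx": 1,"dy": -34,"dz": 0,"turn": 0}
  ]
}}

```text
time_s: 10.25
position: [0.5089, -0.3949, 0.1589]
tcp_rot: [0.742, 0.67, -0.001, -0.001]
ft_force: [0.6, 0.1, -2.8]
width: 0.505
gripper_force: 42.0
```

Request:
{"name": "send_rows", "arguments": {
  "moves": [
    {"dx": 0,"dy": 0,"dz": 0,"turn": 0},
    {"dx": 0,"dy": 0,"dz": -20,"turn": 0},
    {"dx": 0,"dy": 0,"dz": -20,"turn": 0},
    {"dx": 0,"dy": 0,"dz": -10,"turn": 0},
    {"dx": 0,"dy": 0,"dz": -2,"turn": 0},
    {"dx": 0,"dy": 0,"dz": 0,"turn": 0},
    {"dx": 0,"dy": 0,"dz": 0,"turn": 0},
    {"dx": 0,"dy": 0,"dz": 0,"turn": 0}
  ]
}}

```text
time_s: 11.05
position: [0.5116, -0.3928, 0.1088]
tcp_rot: [0.742, 0.671, 0.0, 0.001]
ft_force: [-0.5, -0.4, -2.5]
width: 0.505
gripper_force: 41.9
```

Request:
{"name": "send_rows", "arguments": {
  "moves": [
    {"dx": 0,"dy": 0,"dz": -3,"turn": 0},
    {"dx": 0,"dy": 0,"dz": -1.5,"turn": 0},
    {"dx": 0,"dy": 0,"dz": -0.5,"turn": 0},
    {"dx": 0,"dy": 0,"dz": 0,"turn": 0},
    {"dx": 0,"dy": 0,"dz": 0,"turn": 0}
  ]
}}

```text
time_s: 11.55
position: [0.5111, -0.3926, 0.1037]
tcp_rot: [0.742, 0.671, -0.0, 0.0]
ft_force: [-1.8, 1.2, 5.9]
width: 0.506
gripper_force: 42.5
```

Request:
{"name": "send_rows", "arguments": {
  "moves": [
    {"dx": 0,"dy": 0,"dz": 0,"turn": 0},
    {"dx": 0,"dy": 0,"dz": 0,"turn": 0},
    {"dx": 0,"dy": 0,"dz": 0,"turn": 0},
    {"dx": 0,"dy": 0,"dz": 0,"turn": 0},
    {"dx": 0,"dy": 0,"dz": 0,"turn": 0},
    {"dx": 0,"dy": 0,"dz": 15,"turn": 0},
    {"dx": 0,"dy": 0,"dz": 30,"turn": 0},
    {"dx": 0,"dy": 0,"dz": 35,"turn": 0},
    {"dx": 0,"dy": 42,"dz": 0,"turn": 0},
    {"dx": 0,"dy": 42,"dz": 0,"turn": 0},
    {"dx": 0,"dy": 42,"dz": 0,"turn": 0},
    {"dx": 0,"dy": 42,"dz": 0,"turn": 0}
  ],
  "hand": 0
}}

```text
time_s: 12.75
position: [0.5112, -0.2229, 0.1841]
tcp_rot: [0.742, 0.671, 0.0, 0.001]
ft_force: [1.0, -0.0, -0.6]
width: 0.997
gripper_force: 0.0
```

Request:
{"name": "send_rows", "arguments": {
  "moves": [
    {"dx": 0,"dy": 42,"dz": 0,"turn": 0},
    {"dx": 0,"dy": 42,"dz": 0,"turn": 0},
    {"dx": 0,"dy": 42,"dz": 0,"turn": 0},
    {"dx": 0,"dy": 42,"dz": 0,"turn": 0},
    {"dx": 0,"dy": 42,"dz": 0,"turn": 0},
    {"dx": 0,"dy": 42,"dz": 0,"turn": 0},
    {"dx": 0,"dy": 42,"dz": 0,"turn": 0},
    {"dx": 0,"dy": 42,"dz": 0,"turn": 0},
    {"dx": 0,"dy": 0,"dz": 0,"turn": 0},
    {"dx": 0,"dy": 0,"dz": 0,"turn": 0}
  ]
}}

```text
time_s: 13.75
position: [0.5109, 0.1135, 0.1836]
tcp_rot: [0.74, 0.672, 0.001, 0.001]
ft_force: [-0.7, 0.1, 0.2]
width: 1.001
gripper_force: 0.0
```

Request:
{"name": "send_rows", "arguments": {
  "moves": [
    {"dx": 0,"dy": -1,"dz": -30,"turn": 0},
    {"dx": 0,"dy": 0,"dz": -30,"turn": 0},
    {"dx": 0,"dy": 0,"dz": -17,"turn": 0},
    {"dx": 0,"dy": 0,"dz": -6,"turn": 0},
    {"dx": 0,"dy": 0,"dz": 0,"turn": 0}
  ]
}}

```text
time_s: 14.25
position: [0.5106, 0.1089, 0.099]
tcp_rot: [0.742, 0.67, -0.001, -0.0]
ft_force: [0.1, 0.3, 0.3]
width: 1.002
gripper_force: 0.0
```

Request:
{"name": "send_rows", "arguments": {
  "moves": [
    {"dx": 0,"dy": 0,"dz": 0,"turn": 0},
    {"dx": 0,"dy": 0,"dz": 0,"turn": 0},
    {"dx": 0,"dy": 0,"dz": 0,"turn": 0},
    {"dx": 0,"dy": 0,"dz": 0,"turn": 0},
    {"dx": 0,"dy": 0,"dz": 0,"turn": 0},
    {"dx": 0,"dy": 0,"dz": 0,"turn": 0},
    {"dx": 0,"dy": 0,"dz": 0,"turn": 0},
    {"dx": 0,"dy": 0,"dz": 0,"turn": 0}
  ],
  "hand": 255,
  "force": 40
}}

```text
time_s: 15.05
position: [0.5116, 0.1108, 0.1009]
tcp_rot: [0.742, 0.671, 0.001, 0.001]
ft_force: [-2.0, -1.2, 5.8]
width: 0.555
gripper_force: 40.7
```

Request:
{"name": "send_rows", "arguments": {
  "moves": [
    {"dx": 0,"dy": 0,"dz": 15,"turn": 0},
    {"dx": 0,"dy": 0,"dz": 30,"turn": 0},
    {"dx": 3,"dy": -26,"dz": 15,"turn": 0},
    {"dx": 3,"dy": -42,"dz": 0,"turn": 0},
    {"dx": 3,"dy": -42,"dz": 0,"turn": 0},
    {"dx": 3,"dy": -42,"dz": 0,"turn": 0},
    {"dx": 3,"dy": -42,"dz": 0,"turn": 0},
    {"dx": 3,"dy": -42,"dz": 0,"turn": 0},
    {"dx": 3,"dy": -42,"dz": 0,"turn": 0},
    {"dx": 3,"dy": -42,"dz": 0,"turn": 0},
    {"dx": 3,"dy": -42,"dz": 0,"turn": 0},
    {"dx": 3,"dy": -34,"dz": 0,"turn": 0}
  ]
}}

```text
time_s: 16.25
position: [0.5395, -0.2885, 0.1594]
tcp_rot: [0.742, 0.67, -0.001, -0.0]
ft_force: [0.9, 0.1, -3.4]
width: 0.552
gripper_force: 42.4
```

Request:
{"name": "send_rows", "arguments": {
  "moves": [
    {"dx": 0,"dy": 0,"dz": 0,"turn": 0},
    {"dx": 0,"dy": 0,"dz": -20,"turn": 0},
    {"dx": 0,"dy": 0,"dz": -20,"turn": 0},
    {"dx": 0,"dy": 0,"dz": -10,"turn": 0},
    {"dx": 0,"dy": 0,"dz": -2,"turn": 0},
    {"dx": 0,"dy": 0,"dz": 0,"turn": 0},
    {"dx": 0,"dy": 0,"dz": 0,"turn": 0},
    {"dx": 0,"dy": 0,"dz": 0,"turn": 0}
  ]
}}

```text
time_s: 17.05
position: [0.5417, -0.2856, 0.1087]
tcp_rot: [0.741, 0.671, 0.0, 0.001]
ft_force: [-0.8, -0.5, -3.8]
width: 0.557
gripper_force: 42.4
```

Request:
{"name": "send_rows", "arguments": {
  "moves": [
    {"dx": 0,"dy": 0,"dz": -3,"turn": 0},
    {"dx": 0,"dy": 0,"dz": -1.5,"turn": 0},
    {"dx": 0,"dy": 0,"dz": -0.5,"turn": 0},
    {"dx": 0,"dy": 0,"dz": 0,"turn": 0},
    {"dx": 0,"dy": 0,"dz": 0,"turn": 0}
  ]
}}

```text
time_s: 17.55
position: [0.5412, -0.2856, 0.104]
tcp_rot: [0.742, 0.671, -0.0, 0.001]
ft_force: [-2.3, 1.1, 5.2]
width: 0.553
gripper_force: 43.0
```

Request:
{"name": "send_rows", "arguments": {
  "moves": [
    {"dx": 0,"dy": 0,"dz": 0,"turn": 0},
    {"dx": 0,"dy": 0,"dz": 0,"turn": 0},
    {"dx": 0,"dy": 0,"dz": 0,"turn": 0},
    {"dx": 0,"dy": 0,"dz": 0,"turn": 0},
    {"dx": 0,"dy": 0,"dz": 0,"turn": 0},
    {"dx": 0,"dy": 0,"dz": 15,"turn": 0},
    {"dx": 0,"dy": 0,"dz": 35,"turn": 0},
    {"dx": 0,"dy": 0,"dz": 45,"turn": 0},
    {"dx": -3,"dy": 40,"dz": 20,"turn": 0.13},
    {"dx": -3,"dy": 40,"dz": 20,"turn": 0.13},
    {"dx": -3,"dy": 40,"dz": 20,"turn": 0.13},
    {"dx": -3,"dy": 40,"dz": 20,"turn": 0.13}
  ],
  "hand": 0
}}

```text
time_s: 18.75
position: [0.5287, -0.1236, 0.2797]
tcp_rot: [0.542, 0.84, 0.0, 0.001]
ft_force: [1.1, 0.1, -0.6]
width: 1.0
gripper_force: 0.0
```

Request:
{"name": "send_rows", "arguments": {
  "moves": [
    {"dx": -3,"dy": 45,"dz": 10,"turn": 0.13},
    {"dx": -3,"dy": 45,"dz": 10,"turn": 0.13},
    {"dx": -3,"dy": 45,"dz": 0,"turn": 0.13},
    {"dx": -3,"dy": 45,"dz": 0,"turn": 0.13},
    {"dx": -3,"dy": 45,"dz": 0,"turn": 0.13},
    {"dx": -3,"dy": 45,"dz": 0,"turn": 0.13},
    {"dx": -3,"dy": 45,"dz": 0,"turn": 0.13},
    {"dx": -3,"dy": 45,"dz": 0,"turn": 0.13},
    {"dx": -3,"dy": 45,"dz": 0,"turn": 0.13},
    {"dx": -3,"dy": 40,"dz": 0,"turn": 0.12},
    {"dx": 0,"dy": 0,"dz": 0,"turn": 0},
    {"dx": 0,"dy": 0,"dz": 0,"turn": 0}
  ]
}}

```text
time_s: 19.95
position: [0.498, 0.3212, 0.2983]
tcp_rot: [-0.071, 0.997, 0.0, 0.0]
ft_force: [0.8, -0.7, -1.4]
width: 0.997
gripper_force: 0.0
```

Run:
```python
from h import *
grab('wrist','w1'); grab('top','top1')
for n in('w1','top1','side0'):
    d=np.load(f'pics/{n}.npz'); P=wcloud(d)[0] if n[0]=='w' else cloud(d)
    hsv=cv2.cvtColor(d['img'],cv2.COLOR_RGB2HSV).astype(int);H,S,V=hsv[...,0],hsv[...,1],hsv[...,2]; X,Y,Z=P[...,0],P[...,1],P[...,2]
    s=(Y>.22)&(Y<.45)&(X>.4)&(X<.72)
    # split head and column along yaw 8.5
    a=np.radians(8.5); L=(X-.5594)*np.cos(a)+(Y-.330)*np.sin(a)
    def rep(name,m):
        p=P[m]; print(n,name,m.sum(),*rect(p),'z',np.round(np.median(p[:,2])*1000,1)) if m.sum()>5 else print(name,'none')
    rep('head',s&(Z>.068)&(Z<.080)&(L<.051)); rep('yellow',s&(H>20)&(H<34)&(S>140)&(Z>.066)&(Z<.08)&(L<.051))
    rep('col',s&(Z>.12)&(Z<.14)); rep('bed',s&(Z<.016)&(V<90)&(S<60)&(L<-.046))
    if n=='w1':
        rep('tile',(X>.53)&(X<.72)&(abs(Y)<.1)&(Z>.017)&(Z<.05))
    if n=='top1':
        for nm,x,y in (('bird',.61,-.373),('torso',.511,-.393),('head',.541,-.286)): rep(nm,(abs(X-x)<.045)&(abs(Y-y)<.045)&(Z>.08))
        rep('tile',(X>.53)&(X<.72)&(abs(Y)<.1)&(Z>.017)&(Z<.05))
```

```text
w1 head 6687 [563.6 331.9] [ 93.1 110. ] 8.62 z 73.7
w1 yellow 634 [562.6 332. ] [71.6 87.6] -42.49 z 74.5
w1 col 2798 [642.8 343.9] [52.1 69.7] 8.33 z 129.4
w1 bed 81 [488.8 320.1] [ 50.6 118.4] 8.47 z 6.2
w1 tile 6948 [644.1 -13.9] [110.4 201.7] -20.85 z 36.8
top1 head 1605 [562.4 329.7] [ 96.1 111.7] 8.36 z 74.9
top1 yellow 106 [559.8 328. ] [68.7 84.1] -42.2 z 76.0
top1 col 626 [640.5 340.8] [52.5 70.8] 8.49 z 130.3
top1 bed 742 [488.4 317.1] [ 52.5 119. ] 8.72 z 9.0
top1 bird 333 [ 609.5 -374. ] [45.8 52.1] -11.72 z 115.6
top1 torso 400 [ 510.4 -392.3] [52.  51.5] 42.17 z 127.6
top1 head 411 [ 541.2 -284.2] [50.5 52.7] 41.41 z 135.2
top1 tile 1767 [624.6  -1. ] [192.9 190. ] -0.79 z 37.2
side0 head 3147 [562.6 331. ] [ 95.4 110.7] 8.54 z 73.0
side0 yellow 204 [560.7 330.7] [85.4 68.3] -29.91 z 74.1
side0 col 1061 [642.5 343.4] [53.1 69.5] 8.37 z 128.6
side0 bed 2371 [487.2 319.7] [ 53.7 119.7] 8.61 z 7.0
```

View pics/w1.png

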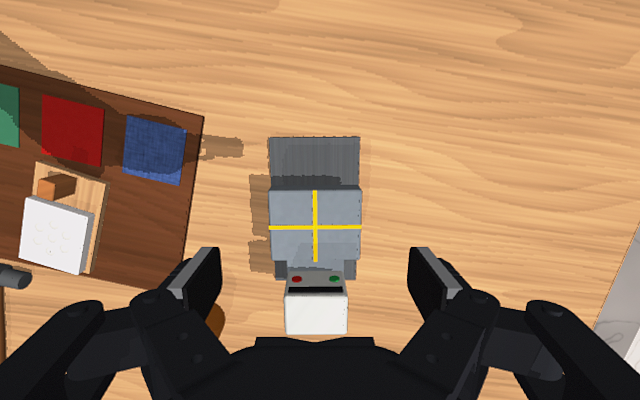

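View pics/top1.png

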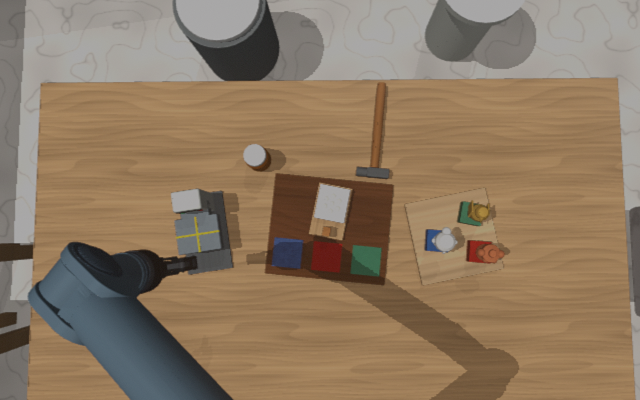

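Top view: all three statuettes stand on the side board at (475,212), (441,240) and (486,252). The tile is still at (330,212), the mats are empty and the jar is unmoved. The wrist view shows the yellow cross at (315,227).

Request:
{"name": "send_rows", "arguments": {
  "moves": [
    {"dx": 8,"dy": -40,"dz": 0,"turn": -0.045},
    {"dx": 9,"dy": -40,"dz": 0,"turn": -0.05},
    {"dx": 9,"dy": -40,"dz": 0,"turn": -0.05},
    {"dx": 9,"dy": -40,"dz": 0,"turn": -0.05},
    {"dx": 9,"dy": -40,"dz": 0,"turn": -0.05},
    {"dx": 9,"dy": -40,"dz": 0,"turn": -0.05},
    {"dx": 9,"dy": -40,"dz": 0,"turn": -0.05},
    {"dx": 6,"dy": -36,"dz": 0,"turn": 0},
    {"dx": 0,"dy": 0,"dz": -40,"turn": 0},
    {"dx": 0,"dy": 0,"dz": -50,"turn": 0},
    {"dx": 0,"dy": 0,"dz": -50,"turn": 0},
    {"dx": 0,"dy": 0,"dz": -40,"turn": 0}
  ]
}}

```text
time_s: 21.25
position: [0.5653, -0.0, 0.1151]
tcp_rot: [0.105, 0.994, -0.001, -0.001]
ft_force: [0.9, 0.0, -0.7]
width: 1.0
gripper_force: 0.0
```

Request:
{"name": "send_rows", "arguments": {
  "moves": [
    {"dx": 0,"dy": 0,"dz": -20,"turn": 0},
    {"dx": 0,"dy": 0,"dz": -20,"turn": 0},
    {"dx": 0,"dy": 0,"dz": 0,"turn": 0},
    {"dx": 0,"dy": 0,"dz": 0,"turn": 0},
    {"dx": 0,"dy": 0,"dz": 0,"turn": 0}
  ]
}}

```text
time_s: 21.75
position: [0.568, 0.0028, 0.0791]
tcp_rot: [0.104, 0.995, -0.0, 0.001]
ft_force: [0.1, -0.3, 0.5]
width: 1.002
gripper_force: 0.0
```

Request:
{"name": "send_rows", "arguments": {
  "moves": [
    {"dx": -1,"dy": 2,"dz": -14,"turn": 0.005},
    {"dx": 0,"dy": 0,"dz": -14,"turn": 0},
    {"dx": 0,"dy": 0,"dz": -5,"turn": 0},
    {"dx": 0,"dy": 0,"dz": 0,"turn": 0},
    {"dx": 0,"dy": 0,"dz": 0,"turn": 0},
    {"dx": 0,"dy": 0,"dz": 0,"turn": 0}
  ]
}}

```text
time_s: 22.35
position: [0.5661, 0.0059, 0.0447]
tcp_rot: [0.1, 0.995, 0.0, 0.0]
ft_force: [-0.4, -0.1, 0.4]
width: 1.002
gripper_force: 0.0
```

Request:
{"name": "send_rows", "arguments": {
  "moves": [
    {"dx": 0,"dy": 0,"dz": 0,"turn": 0},
    {"dx": 0,"dy": 0,"dz": 0,"turn": 0},
    {"dx": 0,"dy": 0,"dz": 0,"turn": 0},
    {"dx": 0,"dy": 0,"dz": 0,"turn": 0},
    {"dx": 0,"dy": 0,"dz": 0,"turn": 0},
    {"dx": 0,"dy": 0,"dz": 0,"turn": 0},
    {"dx": 0,"dy": 0,"dz": 0,"turn": 0},
    {"dx": 0,"dy": 0,"dz": 0,"turn": 0},
    {"dx": 0,"dy": 0,"dz": 0,"turn": 0},
    {"dx": 0,"dy": 0,"dz": 0,"turn": 0}
  ],
  "hand": 255,
  "force": 40
}}

```text
time_s: 23.35
position: [0.5659, 0.0056, 0.0447]
tcp_rot: [0.1, 0.995, -0.0, 0.0]
ft_force: [0.2, -0.2, 2.4]
width: 0.227
gripper_force: 39.9
```

Request:
{"name": "send_rows", "arguments": {
  "moves": [
    {"dx": 0,"dy": 0,"dz": 10,"turn": 0},
    {"dx": 0,"dy": 0,"dz": 20,"turn": 0},
    {"dx": 0,"dy": 0,"dz": 20,"turn": 0},
    {"dx": -24,"dy": 29,"dz": 0,"turn": 0.039},
    {"dx": -24,"dy": 33,"dz": 0,"turn": 0.039},
    {"dx": -24,"dy": 33,"dz": 0,"turn": 0.039},
    {"dx": -24,"dy": 33,"dz": 0,"turn": 0.039},
    {"dx": -24,"dy": 33,"dz": 0,"turn": 0.039},
    {"dx": -24,"dy": 33,"dz": 0,"turn": 0.039},
    {"dx": -24,"dy": 33,"dz": 0,"turn": 0.039},
    {"dx": -25,"dy": 33,"dz": 0,"turn": 0.039},
    {"dx": -25,"dy": 33,"dz": 0,"turn": 0.039}
  ]
}}

```text
time_s: 24.55
position: [0.3463, 0.2989, 0.0943]
tcp_rot: [-0.075, 0.997, -0.0, -0.0]
ft_force: [1.0, 0.0, -3.1]
width: 0.227
gripper_force: 42.6
```

Request:
{"name": "send_rows", "arguments": {
  "moves": [
    {"dx": 0,"dy": 0,"dz": 0,"turn": 0},
    {"dx": 0,"dy": 0,"dz": -15,"turn": 0},
    {"dx": 0,"dy": 0,"dz": -15,"turn": 0},
    {"dx": 0,"dy": 0,"dz": 0,"turn": 0},
    {"dx": 0,"dy": 0,"dz": 0,"turn": 0},
    {"dx": 0,"dy": 0,"dz": 0,"turn": 0}
  ]
}}

```text
time_s: 25.15
position: [0.3481, 0.2988, 0.065]
tcp_rot: [-0.075, 0.997, 0.0, 0.0]
ft_force: [-0.3, 0.1, -3.0]
width: 0.225
gripper_force: 42.6
```

```bash
cat > m.py <<'E'
from h import *
import sys
for n in('wrist','top','side'):
    f=n+sys.argv[1]; grab(n,f); d=np.load(f'pics/{f}.npz'); P=wcloud(d)[0] if n[0]=='w' else cloud(d)
    hsv=cv2.cvtColor(d['img'],cv2.COLOR_RGB2HSV).astype(int);H,S,V=hsv[...,0],hsv[...,1],hsv[...,2]; X,Y,Z=P[...,0],P[...,1],P[...,2]
    a=np.radians(8.5); l=(X-.561)*np.cos(a)+(Y-.3305)*np.sin(a); w=-(X-.561)*np.sin(a)+(Y-.3305)*np.cos(a)
    s=(abs(w)<.07)
    def rep(name,m):
        k,L,st,_=cv2.connectedComponentsWithStats(m.astype(np.uint8))
        if k<2: return print(n,name,'none')
        m=L==1+np.argmax(st[1:,4]); p=P[m]; A=np.c_[l[m],w[m],np.ones(m.sum())]; c=np.linalg.lstsq(A,p[:,2],rcond=None)[0]
        c0,s0,a0=rect(p); q=np.array([[np.cos(a),np.sin(a)],[-np.sin(a),np.cos(a)]])@(np.array(c0)-[561,330.5])
        print(n,name,m.sum(),c0,s0,a0,'local',q.round(1),'z',np.round(np.median(p[:,2])*1000,1),'pitch,roll',np.degrees(c[:2]).round(1))
    rep('relief',s&(l>-.25)&(l<-.04)&(Z>.03)&(Z<.065)&(S<60)&(V>120))
    rep('head',s&(Z>.066)&(Z<.080)&(l>-.06)&(l<.051)); rep('yellow',s&(H>20)&(H<34)&(S>140)&(Z>.066)&(Z<.08)&(l<.051)&(l>-.06))
    rep('bed',s&(Z<.016)&(V<90)&(S<60)&(abs(l)<.12)); rep('col',s&(Z>.12)&(Z<.14)&(l>.05)&(l<.12))
    rep('wood',s&(l>-.3)&(l<-.1)&(Z>.02)&(Z<.05)&(S>60))
E
python3 m.py 2
```

```text
wrist relief 1268 [386.2 305.1] [11.9 30.6] 9.23 local [-176.6    0.7] z 57.5 pitch,roll [11.6 -0. ]
wrist head none
wrist yellow none
wrist bed none
wrist col none
wrist wood 6201 [353.1 300.1] [34.4 90.3] 8.75 local [-210.1    0.7] z 41.5 pitch,roll [ 6.3 -0. ]
top relief 1116 [421.9 308.6] [92.4 81.2] 8.56 local [-140.8   -1.1] z 59.6 pitch,roll [ 0.8 -0.3]
top head 1627 [563.1 329.6] [ 97.6 111.8] 8.81 local [ 1.9 -1.2] z 74.8 pitch,roll [-0.1  0.2]
top yellow 88 [553.4 333. ] [68.5 68.9] -43.21 local [-7.1  3.6] z 75.6 pitch,roll [0.5 0.6]
top bed 1181 [563.7 328.8] [206.9 118.6] 8.74 local [ 2.4 -2.1] z 9.0 pitch,roll [ 0.  -0.1]
top col 626 [640.3 341.5] [52.4 71.2] 8.83 local [80.1 -0.8] z 130.5 pitch,roll [1.8 0.8]
top wood 422 [398.6 304.1] [129.2  90. ] 8.33 local [-164.5   -2.1] z 43.2 pitch,roll [-0.5  0.9]
side relief 2044 [425.  312.5] [94.1 80.1] 5.43 local [-137.2    2.3] z 57.6 pitch,roll [ 1.9 -3. ]
side head 3256 [563.6 330.8] [ 96.6 111. ] 8.71 local [ 2.6 -0.1] z 73.0 pitch,roll [ 0.8 -0.3]
side yellow 200 [561.1 330.9] [69.  86.4] -42.88 local [0.2 0.4] z 74.1 pitch,roll [-0.  0.]
side bed 1328 [528.5 324.5] [ 71.4 125.1] 30.68 local [-33.   -1.1] z 7.1 pitch,roll [-0.2 -0. ]
side col 1058 [641.6 343.1] [53.9 70.2] 9.77 local [81.6  0.5] z 128.6 pitch,roll [ 4.5 -1. ]
side wood 1715 [399.1 306.5] [127.9  90.8] 8.9 local [-163.7    0.2] z 41.0 pitch,roll [-0.3  0.1]
```

View pics/wrist2.png

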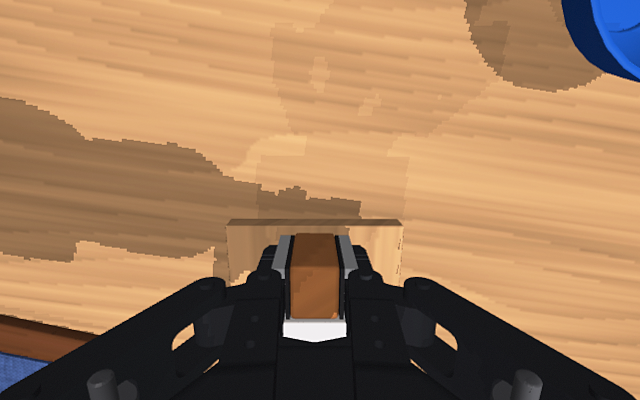

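Wrist view: grip block between the pads at (315,275), tile level. The top image gives yaw 8.56°, with about 139 mm left to slide. I'll lower it and slide.

Request:
{"name": "send_rows", "arguments": {
  "moves": [
    {"dx": 0,"dy": 0,"dz": -12,"turn": 0},
    {"dx": 0,"dy": 0,"dz": -8,"turn": 0},
    {"dx": 0,"dy": 0,"dz": 0,"turn": 0},
    {"dx": 0,"dy": 0,"dz": 0,"turn": 0},
    {"dx": 10,"dy": 1.5,"dz": 0,"turn": 0},
    {"dx": 15,"dy": 2.25,"dz": 0,"turn": 0},
    {"dx": 15,"dy": 2.25,"dz": 0,"turn": 0},
    {"dx": 15,"dy": 2.25,"dz": 0,"turn": 0},
    {"dx": 15,"dy": 2.25,"dz": 0,"turn": 0},
    {"dx": 10,"dy": 1.5,"dz": 0,"turn": 0},
    {"dx": 0,"dy": 0,"dz": 0,"turn": 0},
    {"dx": 0,"dy": 0,"dz": 0,"turn": 0}
  ]
}}

```text
time_s: 26.5
position: [0.4278, 0.3106, 0.0443]
tcp_rot: [-0.075, 0.997, -0.0, -0.0]
ft_force: [-0.2, 0.5, -2.9]
width: 0.227
gripper_force: 42.7
```

Request:
{"name": "send_rows", "arguments": {
  "moves": [
    {"dx": 10,"dy": 1.5,"dz": 0,"turn": 0},
    {"dx": 14,"dy": 2.1,"dz": 0,"turn": 0},
    {"dx": 14,"dy": 2.1,"dz": 0,"turn": 0},
    {"dx": 12,"dy": 1.9,"dz": 0,"turn": 0},
    {"dx": 7.5,"dy": 1.2,"dz": 0,"turn": 0},
    {"dx": 0,"dy": 0,"dz": 0,"turn": 0},
    {"dx": 0,"dy": 0,"dz": 0,"turn": 0},
    {"dx": 0,"dy": 0,"dz": 0,"turn": 0}
  ]
}}

```text
time_s: 27.3
position: [0.4842, 0.3195, 0.0442]
tcp_rot: [-0.076, 0.997, -0.0, -0.001]
ft_force: [-0.1, 0.1, -2.2]
width: 0.228
gripper_force: 42.7
```

```bash
python3 m.py 3
```

```text
wrist relief 762 [507.8 323.4] [27.3 30.7] 8.5 local [-53.7   0.8] z 36.3 pitch,roll [-47.3  -0.1]
wrist head none
wrist yellow none
wrist bed 4212 [489.  319.3] [ 52.7 120.3] 8.95 local [-72.9  -0.4] z 7.3 pitch,roll [ 2.  -0.9]
wrist col none
wrist wood none
top relief none
top head 1593 [563.2 330. ] [ 97.6 111.6] 8.54 local [ 2.1 -0.8] z 75.0 pitch,roll [-0.2  0.2]
top yellow 94 [575.2 327.4] [105.4  52.7] -3.08 local [13.6 -5.2] z 75.8 pitch,roll [0.7 0.4]
top bed 590 [568.  284.7] [ 59.3 212.2] -1.31 local [  0.2 -46.3] z 9.1 pitch,roll [-0. -1.]
top col 629 [640.5 341.5] [52.4 71.2] 8.43 local [80.3 -0.9] z 130.3 pitch,roll [1.8 1.1]
top wood none
side relief 53 [513.8 356.2] [ 5. 15.] 11.72 local [-42.9  32.4] z 34.3 pitch,roll [52.2 -4.3]
side head 1387 [561.1 348.1] [96.2 75.6] 8.27 local [ 2.7 17.4] z 73.0 pitch,roll [ 0.3 -1.3]
side yellow 94 [567.4 349.1] [31.1 70.1] -44.5 local [ 9.1 17.4] z 74.1 pitch,roll [-0.4 -0.2]
side bed 780 [526.1 324.9] [129.3 121.4] 8.73 local [-35.3  -0.4] z 6.4 pitch,roll [ 1.2 -0.8]
side col 1059 [641.8 343.7] [53.2 69.5] 8.66 local [81.9  1.1] z 128.5 pitch,roll [ 4.9 -1. ]
side wood none
```

View pics/side3.png

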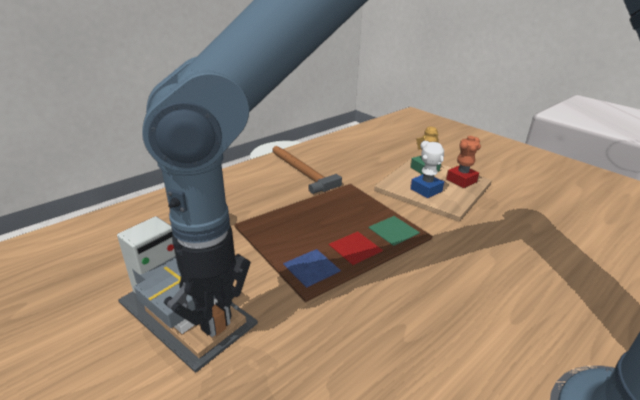

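Side view: tile is under the head with the grip outside at (218,315), and the statuettes are still upright. Checking the carrier's edge against the bed's edge.

```bash
cat > m2.py <<'E'
from h import *
import sys
a=np.radians(8.5)
for f in sys.argv[1:]:
    d=np.load(f'pics/{f}.npz'); P=wcloud(d)[0] if f[0]=='w' else cloud(d)
    X,Y,Z=P[...,0],P[...,1],P[...,2]
    l=((X-.561)*np.cos(a)+(Y-.3305)*np.sin(a))*1000; w=(-(X-.561)*np.sin(a)+(Y-.3305)*np.cos(a))*1000
    hsv=cv2.cvtColor(d['img'],cv2.COLOR_RGB2HSV).astype(int);H,S,V=hsv[...,0],hsv[...,1],hsv[...,2]
    box=(l>-120)&(l<-46)&(abs(w)<66)
    for nm,m in (('wood',box&(Z>.0165)&(Z<.026)&(S>60)),('bed',box&(Z<.013)&(V<95)&(S<70))):
        m=m.astype(np.uint8); k,L,st,_=cv2.connectedComponentsWithStats(m); 
        if k<2: print(f,nm,'none'); continue
        m=m.astype(bool)
        # front edge per lateral bin (min l), side edges per longitudinal bin
        fe=[(c,np.percentile(l[m&(abs(w-c)<4)],2)) for c in range(-40,41,8) if (m&(abs(w-c)<4)).sum()>6]
        s=np.array(fe); sl=np.polyfit(s[:,0],s[:,1],1)
        e=[(c,np.percentile(w[m&(abs(l-c)<4)],1),np.percentile(w[m&(abs(l-c)<4)],99)) for c in range(-92,-45,6) if (m&(abs(l-c)<4)).sum()>10]
        print(f,nm,m.sum(),'front',s[:,1].round(1),'yaw',np.degrees(-sl[0]).round(2),'z',np.median(Z[m]).round(4)); print(np.round(e,1).tolist())
E
python3 m2.py wrist3 side3 top3
```

```text
wrist3 wood 5355 front [-89.  -89.1 -89.2 -89.3 -89.3 -89.4 -89.3 -89.3 -89.2 -89.1 -89.1] yaw 0.0 z 0.0207
[[-92.0, -42.5, 44.6], [-86.0, -42.8, 44.9], [-80.0, -43.2, 45.2], [-74.0, -43.3, 45.3], [-68.0, -43.5, 45.3], [-62.0, -43.6, 45.4], [-56.0, -43.7, 45.6]]
wrist3 bed 4313 front [-98.7 -98.7 -98.7 -98.7 -98.8 -98.8 -98.8 -98.8 -98.8 -98.9 -98.8] yaw 0.12 z 0.0073
[[-92.0, -57.9, 42.0], [-86.0, -58.6, 42.0], [-80.0, -58.6, 59.0], [-74.0, -58.6, 49.8], [-68.0, -58.7, 59.2], [-62.0, -58.8, 59.1], [-56.0, -58.9, 55.3], [-50.0, -58.3, 56.0]]
side3 wood 831 front [-89.5 -89.4 -90.  -90.1 -89.6 -90.2 -89.1 -89.8 -88.9 -89.1 -89.5] yaw -0.39 z 0.0204
[[-92.0, -44.0, 44.2], [-86.0, -44.0, 44.5], [-80.0, -43.5, 45.1], [-74.0, -43.7, 45.1], [-68.0, -43.6, 44.6], [-62.0, -43.8, 44.8], [-56.0, -43.6, 44.9], [-50.0, 13.2, 44.8]]
side3 bed 1041 front [ -99.4  -99.4  -99.5  -99.1  -99.5  -99.3  -99.4  -99.3  -99.2  -99.7
 -100.1] yaw 0.29 z 0.0067
[[-92.0, -57.7, 59.2], [-86.0, -58.4, 60.0], [-80.0, -59.5, 60.0], [-74.0, -58.9, 59.6], [-68.0, -59.6, 59.5], [-62.0, -58.2, 60.0], [-56.0, -57.9, 59.8], [-50.0, -57.0, 59.4]]
top3 wood 190 front [-89.7 -67.5 -66.7 -67.5 -81.5 -63.4 -61.8 -53.8] yaw -23.52 z 0.0223
[[-68.0, -45.9, -3.1], [-62.0, -46.0, 8.5], [-56.0, -45.2, 13.0], [-50.0, -46.0, 17.8]]
top3 bed 164 front [-100.2 -101.3 -100.7] yaw 0.99 z 0.0089
[[-92.0, -61.0, -3.6], [-86.0, -61.5, -47.0], [-80.0, -61.3, -45.7], [-74.0, -60.7, -45.5], [-68.0, -61.2, -46.8], [-62.0, -61.2, -46.1], [-56.0, -61.1, -45.8], [-50.0, -60.5, -46.3]]
```

Front gap 9.7 mm (nominal 10), lateral offset within 0.6 mm, yaw within 0.3°. Lowering and releasing.

Request:
{"name": "send_rows", "arguments": {
  "moves": [
    {"dx": 0,"dy": 0,"dz": -1,"turn": 0},
    {"dx": 0,"dy": 0,"dz": -0.7,"turn": 0},
    {"dx": 0,"dy": 0,"dz": 0,"turn": 0},
    {"dx": 0,"dy": 0,"dz": 0,"turn": 0}
  ]
}}

```text
time_s: 27.85
position: [0.4851, 0.3195, 0.043]
tcp_rot: [-0.075, 0.997, -0.0, -0.0]
ft_force: [-0.9, -1.0, 0.8]
width: 0.23
gripper_force: 43.0
```

Request:
{"name": "send_rows", "arguments": {
  "moves": [
    {"dx": 0,"dy": 0,"dz": 0,"turn": 0},
    {"dx": 0,"dy": 0,"dz": 0,"turn": 0},
    {"dx": 0,"dy": 0,"dz": 0,"turn": 0},
    {"dx": 0,"dy": 0,"dz": 0,"turn": 0},
    {"dx": 0,"dy": 0,"dz": 0,"turn": 0},
    {"dx": 0,"dy": 0,"dz": 0,"turn": 0},
    {"dx": 0,"dy": 0,"dz": 0,"turn": 0},
    {"dx": 0,"dy": 0,"dz": 0,"turn": 0}
  ],
  "hand": 0
}}

```text
time_s: 28.65
position: [0.4852, 0.3195, 0.0428]
tcp_rot: [-0.075, 0.997, 0.0, 0.0]
ft_force: [0.8, 0.9, 0.6]
width: 0.999
gripper_force: 0.0
```

Request:
{"name": "send_rows", "arguments": {
  "moves": [
    {"dx": 0,"dy": 0,"dz": 15,"turn": 0},
    {"dx": 0,"dy": 0,"dz": 40,"turn": 0},
    {"dx": 0,"dy": 0,"dz": 50,"turn": 0},
    {"dx": 0,"dy": 0,"dz": 50,"turn": 0},
    {"dx": 0,"dy": 0,"dz": 50,"turn": 0},
    {"dx": 0,"dy": 0,"dz": 50,"turn": 0},
    {"dx": 0,"dy": 0,"dz": 0,"turn": 0},
    {"dx": 0,"dy": 0,"dz": 0,"turn": 0},
    {"dx": 0,"dy": 0,"dz": 0,"turn": 0}
  ]
}}

```text
time_s: 29.55
position: [0.4846, 0.3188, 0.297]
tcp_rot: [-0.075, 0.997, -0.001, -0.001]
ft_force: [-0.2, 0.0, -0.2]
width: 1.001
gripper_force: 0.0
```

```bash
python3 m.py 4 >/dev/null;  python3 m2.py wrist4 side4
```

```text
wrist4 wood 1774 front [-86.9 -87.  -86.9 -86.9 -87.3 -87.1 -87.8 -86.8 -86.8 -86.7 -86.9] yaw -0.04 z 0.0195
[[-86.0, -43.0, 44.6], [-80.0, -43.2, 44.7], [-74.0, -43.4, 44.9], [-68.0, -43.6, 45.1], [-62.0, -43.7, 45.3], [-56.0, -42.5, 45.5], [-50.0, -42.7, 45.6]]
wrist4 bed 273 front [-98.1 -98.3 -98.1 -98.2 -98.  -98.2 -96.9 -98.2 -98.2 -98.2 -98.3] yaw -0.02 z 0.0072
[[-92.0, -58.8, 51.0], [-86.0, -59.9, 44.4], [-80.0, -60.2, 59.6], [-74.0, -50.2, 57.2], [-68.0, -50.2, 31.0], [-62.0, -58.6, 37.8], [-56.0, -58.6, -46.2], [-50.0, -56.3, 59.1]]
side4 wood 1058 front [-88.3 -89.1 -88.  -88.9 -88.8 -89.1 -88.5 -88.5 -88.9 -88.3 -88.9] yaw 0.08 z 0.0191
[[-92.0, -41.6, 43.9], [-86.0, -43.7, 44.5], [-80.0, -44.6, 44.4], [-74.0, -43.8, 44.4], [-68.0, -44.1, 44.4], [-62.0, -43.8, 45.0], [-56.0, -44.0, 44.7], [-50.0, -43.8, 44.6]]
side4 bed 1033 front [ -99.5  -99.4 -100.2  -99.3  -99.8  -99.3  -99.7  -99.7  -99.6  -99.6
  -99.4] yaw -0.04 z 0.0067
[[-92.0, -56.0, 59.2], [-86.0, -56.4, 59.6], [-80.0, -56.8, 59.9], [-74.0, -57.9, 60.1], [-68.0, -58.3, 59.9], [-62.0, -56.9, 59.7], [-56.0, -57.1, 59.7], [-50.0, -59.3, 59.8]]
```

Request:
{"name": "send_rows", "arguments": {
  "moves": [
    {"dx": 4,"dy": -44,"dz": 4,"turn": -0.114},
    {"dx": 4,"dy": -44,"dz": 4,"turn": -0.114},
    {"dx": 4,"dy": -44,"dz": 4,"turn": -0.114},
    {"dx": 4,"dy": -44,"dz": 4,"turn": -0.114},
    {"dx": 4,"dy": -44,"dz": 4,"turn": -0.114},
    {"dx": 4,"dy": -44,"dz": 4,"turn": -0.114},
    {"dx": 4,"dy": -44,"dz": 4,"turn": -0.114},
    {"dx": 4,"dy": -44,"dz": 4,"turn": -0.114},
    {"dx": 4,"dy": -44,"dz": 4,"turn": -0.114},
    {"dx": 4,"dy": -44,"dz": 4,"turn": -0.114},
    {"dx": 4,"dy": -44,"dz": 4,"turn": -0.114},
    {"dx": 4,"dy": -44,"dz": 4,"turn": -0.114}
  ]
}}

```text
time_s: 30.9
position: [0.5325, -0.2101, 0.3444]
tcp_rot: [0.574, 0.819, -0.0, -0.001]
ft_force: [1.3, 0.2, 0.3]
width: 0.999
gripper_force: 0.0
```

Request:
{"name": "send_rows", "arguments": {
  "moves": [
    {"dx": 4,"dy": -44,"dz": 0,"turn": -0.114},
    {"dx": 4,"dy": -44,"dz": 0,"turn": -0.114},
    {"dx": 4,"dy": -44,"dz": 0,"turn": -0.114},
    {"dx": 0,"dy": -39,"dz": 0,"turn": -0.11},
    {"dx": 0,"dy": 0,"dz": 0,"turn": 0},
    {"dx": 0,"dy": 0,"dz": 0,"turn": 0},
    {"dx": 0,"dy": 0,"dz": 0,"turn": 0}
  ]
}}

```text
time_s: 31.6
position: [0.5457, -0.3775, 0.3446]
tcp_rot: [0.74, 0.672, 0.0, -0.001]
ft_force: [0.6, -0.4, -0.1]
width: 1.002
gripper_force: 0.0
```

```bash
cat > m5.py <<'E'
from h import *
import sys
f=sys.argv[1]; grab('wrist',f)
def meas(f,x0,x1,y0,y1,zt):
    d=np.load(f'pics/{f}.npz'); P=wcloud(d)[0]; hsv=cv2.cvtColor(d['img'],cv2.COLOR_RGB2HSV).astype(int);H,S,V=hsv[...,0],hsv[...,1],hsv[...,2]; X,Y,Z=P[...,0],P[...,1],P[...,2]
    reg=(X>x0)&(X<x1)&(Y>y0)&(Y<y1); print(f,d['pos'],d['rot'].round(3))
    for c,m in dict(blue=(H>100)&(H<130)&(S>120),red=((H<6)|(H>174))&(S>150),green=(H>50)&(H<90)&(S>80)).items():
        for nm,mm in (('base',m&reg&(abs(Z-zt)<.006)),('mat',m&reg&(Z<.02))):
            k,L,st,_=cv2.connectedComponentsWithStats(mm.astype(np.uint8))
            if k<2: continue
            p=P[L==1+np.argmax(st[1:,4])]; print(c,nm,len(p),*rect(p),np.median(p[:,2]).round(4))
if __name__=='__main__': meas(f,*map(float,sys.argv[2:]))
E
python3 m5.py w5 .45 .68 -.45 -.2 .045; tail -1 m5.py >/dev/null
python3 - <<'E'
import sys; sys.argv=['','w1x']
from m5 import *
meas('w1',.4,.6,-.2,.2,.045)
E
```

```text
w5 [ 0.54567098 -0.37749586  0.34459984] [ 0.74   0.672  0.    -0.001]
blue base 127 [ 556.1 -301. ] [18.8 21. ] -5.57 0.0445
red base 557 [ 512.5 -390.8] [54.6 55.5] -5.22 0.0444
green base 627 [ 611.  -372.3] [54.7 54.4] -11.43 0.0444
w1 [0.49795964 0.32118222 0.29833936] [-0.071  0.997  0.     0.   ]
blue mat 3275 [510.9 110.7] [76.  75.1] -6.21 0.0116
red mat 3626 [500.    5.7] [80.2 77.4] -6.88 0.0115
green mat 1123 [491.7 -71.6] [26.4 75.6] -5.87 0.0116
```

```bash
ls pics
```

```text
side0.npz
side0.png
side2.npz
side2.png
side3.npz
side3.png
side4.npz
side4.png
top0.npz
top0.png
top1.npz
top1.png
top2.npz
top2.png
top3.npz
top3.png
top4.npz
top4.png
w0.npz
w0.png
w1.npz
w1.png
w1x.npz
w1x.png
w5.npz
w5.png
wrist2.npz
wrist2.png
wrist3.npz
wrist3.png
wrist4.npz
wrist4.png
```

View pics/w5.png

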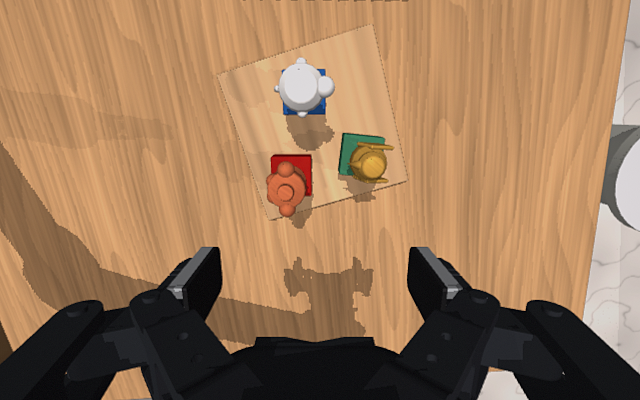

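Wrist view: head at (303,90), torso at (287,185) and bird at (370,162), all upright and well apart. Picking the head.

Request:
{"name": "send_rows", "arguments": {
  "moves": [
    {"dx": -2,"dy": 46,"dz": 0,"turn": 0},
    {"dx": -2,"dy": 46,"dz": -30,"turn": 0},
    {"dx": 0,"dy": 0,"dz": -40,"turn": 0},
    {"dx": 0,"dy": 0,"dz": -40,"turn": 0},
    {"dx": 0,"dy": 0,"dz": -40,"turn": 0},
    {"dx": 0,"dy": 0,"dz": -35,"turn": 0},
    {"dx": 0,"dy": 0,"dz": -20,"turn": 0},
    {"dx": 0,"dy": 0,"dz": 0,"turn": 0},
    {"dx": 0,"dy": 0,"dz": 0,"turn": 0}
  ]
}}

```text
time_s: 32.6
position: [0.542, -0.2907, 0.1441]
tcp_rot: [0.741, 0.672, 0.0, 0.0]
ft_force: [0.4, -0.8, -0.5]
width: 1.003
gripper_force: 0.0
```

Request:
{"name": "send_rows", "arguments": {
  "moves": [
    {"dx": -0.8,"dy": 4.5,"dz": -10,"turn": 0},
    {"dx": 0,"dy": 0,"dz": -20,"turn": 0},
    {"dx": 0,"dy": 0,"dz": -10,"turn": 0},
    {"dx": 0,"dy": 0,"dz": 0,"turn": 0},
    {"dx": 0,"dy": 0,"dz": 0,"turn": 0},
    {"dx": 0,"dy": 0,"dz": 0,"turn": 0}
  ]
}}

```text
time_s: 33.2
position: [0.5415, -0.2875, 0.1046]
tcp_rot: [0.741, 0.671, 0.0, 0.001]
ft_force: [0.2, 0.1, 0.0]
width: 1.001
gripper_force: 0.0
```

Request:
{"name": "send_rows", "arguments": {
  "moves": [
    {"dx": 0,"dy": 0,"dz": 0,"turn": 0},
    {"dx": 0,"dy": 0,"dz": 0,"turn": 0},
    {"dx": 0,"dy": 0,"dz": 0,"turn": 0},
    {"dx": 0,"dy": 0,"dz": 0,"turn": 0},
    {"dx": 0,"dy": 0,"dz": 0,"turn": 0},
    {"dx": 0,"dy": 0,"dz": 0,"turn": 0},
    {"dx": 0,"dy": 0,"dz": 0,"turn": 0},
    {"dx": 0,"dy": 0,"dz": 0,"turn": 0}
  ],
  "hand": 255,
  "force": 40
}}

```text
time_s: 34.0
position: [0.5407, -0.2873, 0.1041]
tcp_rot: [0.741, 0.671, -0.0, 0.0]
ft_force: [-2.2, 0.0, 6.2]
width: 0.547
gripper_force: 41.5
```

Request:
{"name": "send_rows", "arguments": {
  "moves": [
    {"dx": 0,"dy": 0,"dz": 15,"turn": 0},
    {"dx": 0,"dy": 0,"dz": 30,"turn": 0},
    {"dx": -3,"dy": 26,"dz": 15,"turn": 0},
    {"dx": -3,"dy": 42,"dz": 0,"turn": 0},
    {"dx": -3,"dy": 42,"dz": 0,"turn": 0},
    {"dx": -3,"dy": 42,"dz": 0,"turn": 0},
    {"dx": -3,"dy": 42,"dz": 0,"turn": 0},
    {"dx": -3,"dy": 42,"dz": 0,"turn": 0},
    {"dx": -3,"dy": 42,"dz": 0,"turn": 0},
    {"dx": -3,"dy": 42,"dz": 0,"turn": 0},
    {"dx": -3,"dy": 42,"dz": 0,"turn": 0},
    {"dx": -3,"dy": 32,"dz": 0,"turn": 0}
  ]
}}

```text
time_s: 35.2
position: [0.5094, 0.1102, 0.1634]
tcp_rot: [0.74, 0.672, 0.0, -0.001]
ft_force: [-0.2, 0.6, -4.3]
width: 0.554
gripper_force: 42.3
```

Request:
{"name": "send_rows", "arguments": {
  "moves": [
    {"dx": 0,"dy": 0,"dz": 0,"turn": 0},
    {"dx": 0,"dy": 0,"dz": -20,"turn": 0},
    {"dx": 0,"dy": 0,"dz": -20,"turn": 0},
    {"dx": 0,"dy": 0,"dz": -13,"turn": 0},
    {"dx": 0,"dy": 0,"dz": -3,"turn": 0},
    {"dx": 0,"dy": 0,"dz": 0,"turn": 0},
    {"dx": 0,"dy": 0,"dz": 0,"turn": 0},
    {"dx": 0,"dy": 0,"dz": 0,"turn": 0}
  ]
}}

```text
time_s: 36.0
position: [0.5116, 0.107, 0.1085]
tcp_rot: [0.741, 0.671, 0.001, 0.001]
ft_force: [0.5, 0.7, -2.8]
width: 0.554
gripper_force: 42.1
```

Request:
{"name": "send_rows", "arguments": {
  "moves": [
    {"dx": -1,"dy": -0.7,"dz": -3,"turn": 0},
    {"dx": 0,"dy": 0,"dz": -2,"turn": 0},
    {"dx": 0,"dy": 0,"dz": -1.5,"turn": 0},
    {"dx": 0,"dy": 0,"dz": -0.5,"turn": 0},
    {"dx": 0,"dy": 0,"dz": 0,"turn": 0},
    {"dx": 0,"dy": 0,"dz": 0,"turn": 0}
  ]
}}

```text
time_s: 36.6
position: [0.5095, 0.1061, 0.1011]
tcp_rot: [0.741, 0.671, -0.0, 0.0]
ft_force: [-4.2, -1.3, 5.8]
width: 0.554
gripper_force: 42.8
```

Request:
{"name": "send_rows", "arguments": {
  "moves": [
    {"dx": 0,"dy": 0,"dz": 0,"turn": 0},
    {"dx": 0,"dy": 0,"dz": 0,"turn": 0},
    {"dx": 0,"dy": 0,"dz": 0,"turn": 0},
    {"dx": 0,"dy": 0,"dz": 0,"turn": 0},
    {"dx": 0,"dy": 0,"dz": 0,"turn": 0},
    {"dx": 0,"dy": 0,"dz": 15,"turn": 0},
    {"dx": 0,"dy": 0,"dz": 35,"turn": 0},
    {"dx": 0,"dy": 0,"dz": 45,"turn": 0},
    {"dx": 0,"dy": -20,"dz": 40,"turn": 0},
    {"dx": 0,"dy": -20,"dz": 40,"turn": 0},
    {"dx": 0,"dy": 0,"dz": 0,"turn": 0},
    {"dx": 0,"dy": 0,"dz": 0,"turn": 0}
  ],
  "hand": 0
}}

```text
time_s: 37.8
position: [0.5106, 0.0658, 0.2777]
tcp_rot: [0.742, 0.671, 0.001, 0.001]
ft_force: [-1.1, 0.9, 0.1]
width: 1.001
gripper_force: 0.0
```

```bash
python3 m5.py w6 .4 .6 -.2 .2 .042
```

```text
w6 [0.51055747 0.06582771 0.27769252] [0.742 0.671 0.001 0.001]
blue base 165 [533.7 131.1] [13.7 28.3] -44.52 0.0413
blue mat 666 [513.  128.4] [39.8 74.8] -5.43 0.0115
red mat 3225 [500.3   6.4] [76.5 77.1] -5.87 0.0115
green mat 2576 [489.1 -98.3] [77.1 75.2] -5.33 0.0115
```

View pics/w6.png

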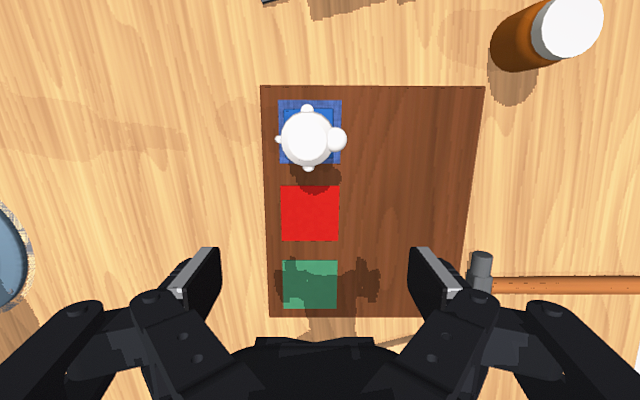

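Wrist view: head at (308,138) upright on the blue mat. Checking its centring with the side camera.

```bash
cat > m6.py <<'E'
from h import *
import sys
def meas(f):
    d=np.load(f'pics/{f}.npz'); P=cloud(d) if f[0] in 'st' else wcloud(d)[0]; hsv=cv2.cvtColor(d['img'],cv2.COLOR_RGB2HSV).astype(int);H,S,V=hsv[...,0],hsv[...,1],hsv[...,2]; X,Y,Z=P[...,0],P[...,1],P[...,2]
    reg=(X>.42)&(X<.58)&(abs(Y)<.19)
    for c,m in dict(blue=(H>100)&(H<130)&(S>110),red=((H<6)|(H>174))&(S>130),green=(H>50)&(H<95)&(S>60)).items():
        for nm,mm in (('base',m&reg&(abs(Z-.041)<.004)),('mat',m&reg&(Z<.02))):
            k,L,st,_=cv2.connectedComponentsWithStats(mm.astype(np.uint8))
            if k<2: continue
            p=P[L==1+np.argmax(st[1:,4])]; a=np.radians(-6); R=np.array([[np.cos(a),np.sin(a)],[-np.sin(a),np.cos(a)]])
            q=(p[:,:2]*1000-[500,5])@R.T
            print(f,c,nm,len(p),*rect(p),'bounds along mat axes',np.percentile(q,.5,axis=0).round(1),np.percentile(q,99.5,axis=0).round(1))
if __name__=='__main__':
    for f in sys.argv[1:]:
        if f[0]=='+': f=f[1:]; grab({'s':'side','t':'top','w':'wrist'}[f[0]],f)
        meas(f)
E
python3 m6.py side4 side0 +side6 w6
```

```text
side4 blue mat 1012 [508.9 110.3] [73.1 73.8] -5.64 bounds along mat axes [-37.7  70.2] [ 33.4 141.9]
side4 red mat 990 [498.8   4.6] [80.6 81.5] -5.43 bounds along mat axes [-40.6 -38.6] [37.2 39.3]
side4 green mat 752 [488.  -97.6] [76.8 76. ] -5.87 bounds along mat axes [ -38.7 -141.1] [ 35.4 -66. ]
side0 blue base 411 [509.3 114.1] [54.9 53.9] -4.84 bounds along mat axes [-28.6  82.4] [ 23.6 136.7]
side0 blue mat 425 [508.8 110.5] [73.1 74.1] -5.62 bounds along mat axes [-39.   69.6] [ 32.9 142.2]
side0 red base 347 [501.9   4.7] [57.4 53.8] -5.85 bounds along mat axes [-24.8 -27.8] [28.2 28.2]
side0 red mat 529 [499.1   4.4] [81.4 77.9] -6.84 bounds along mat axes [-39.4 -38.7] [36.2 39.3]
side0 green base 283 [491.4 -96.3] [53.4 54.3] -9.86 bounds along mat axes [ -26.3 -126.9] [ 29.7 -74.3]
side0 green mat 392 [488.2 -97.5] [74.8 75.3] -5.4 bounds along mat axes [ -38.1 -140.5] [ 34.1 -66. ]
side6 blue base 414 [508.  110.8] [55.8 53.5] -5.64 bounds along mat axes [-29.4  79.2] [ 23.1 133.8]
side6 blue mat 440 [508.6 110.5] [73.6 74. ] -5.37 bounds along mat axes [-38.8  70.7] [ 33.6 142.4]
side6 red mat 984 [499.    4.7] [81.8 78.2] -7.09 bounds along mat axes [-39.1 -39.1] [37. 39.]
side6 green mat 747 [487.9 -98. ] [78.4 76. ] -5.71 bounds along mat axes [ -39.  -140.5] [ 35.3 -65.4]
w6 blue base 166 [533.7 131.1] [13.7 28.3] -44.52 bounds along mat axes [  5.6 115.7] [ 27.1 134.3]
w6 blue mat 695 [513.  128.4] [39.8 74.9] -5.3 bounds along mat axes [-37.1 106.2] [ 37.4 143.7]
w6 red mat 3225 [500.3   6.4] [76.5 77.1] -5.87 bounds along mat axes [-38.  -36.3] [38.  39.4]
w6 green mat 2633 [489.1 -98.1] [77.2 76.3] -6.27 bounds along mat axes [ -37.6 -141.7] [ 37.5 -65.9]
```

Head centred within 1 mm. Next the torso.

Request:
{"name": "send_rows", "arguments": {
  "moves": [
    {"dx": 0,"dy": -46,"dz": -5,"turn": 0},
    {"dx": 0,"dy": -46,"dz": -5,"turn": 0},
    {"dx": 0,"dy": -46,"dz": -5,"turn": 0},
    {"dx": 0,"dy": -46,"dz": -5,"turn": 0},
    {"dx": 0,"dy": -46,"dz": -5,"turn": 0},
    {"dx": 0,"dy": -46,"dz": -5,"turn": 0},
    {"dx": 0,"dy": -46,"dz": -5,"turn": 0},
    {"dx": 0,"dy": -46,"dz": -5,"turn": 0},
    {"dx": 0,"dy": -46,"dz": 0,"turn": 0},
    {"dx": 0,"dy": -44,"dz": 0,"turn": 0},
    {"dx": 0,"dy": 0,"dz": -30,"turn": 0},
    {"dx": 0,"dy": 0,"dz": -30,"turn": 0}
  ]
}}

```text
time_s: 39.1
position: [0.5091, -0.3934, 0.1735]
tcp_rot: [0.742, 0.67, 0.0, -0.0]
ft_force: [0.1, 1.5, -0.6]
width: 1.002
gripper_force: 0.0
```

Request:
{"name": "send_rows", "arguments": {
  "moves": [
    {"dx": 0,"dy": 0,"dz": -20,"turn": 0},
    {"dx": 0,"dy": 0,"dz": -10,"turn": 0},
    {"dx": 0,"dy": 0,"dz": 0,"turn": 0},
    {"dx": 0,"dy": 0,"dz": 0,"turn": 0}
  ]
}}

```text
time_s: 39.5
position: [0.5102, -0.3913, 0.1456]
tcp_rot: [0.741, 0.672, 0.0, -0.0]
ft_force: [-0.3, 0.7, 0.5]
width: 1.0
gripper_force: 0.0
```

Request:
{"name": "send_rows", "arguments": {
  "moves": [
    {"dx": 0.9,"dy": -1.3,"dz": -12,"turn": 0},
    {"dx": 0,"dy": 0,"dz": -20,"turn": 0},
    {"dx": 0,"dy": 0,"dz": -9.5,"turn": 0},
    {"dx": 0,"dy": 0,"dz": 0,"turn": 0},
    {"dx": 0,"dy": 0,"dz": 0,"turn": 0},
    {"dx": 0,"dy": 0,"dz": 0,"turn": 0}
  ]
}}

```text
time_s: 40.1
position: [0.5113, -0.3937, 0.1051]
tcp_rot: [0.741, 0.671, 0.0, 0.001]
ft_force: [0.4, 0.5, 0.7]
width: 1.002
gripper_force: 0.0
```

Request:
{"name": "send_rows", "arguments": {
  "moves": [
    {"dx": 0,"dy": 0,"dz": 0,"turn": 0},
    {"dx": 0,"dy": 0,"dz": 0,"turn": 0},
    {"dx": 0,"dy": 0,"dz": 0,"turn": 0},
    {"dx": 0,"dy": 0,"dz": 0,"turn": 0},
    {"dx": 0,"dy": 0,"dz": 0,"turn": 0},
    {"dx": 0,"dy": 0,"dz": 0,"turn": 0},
    {"dx": 0,"dy": 0,"dz": 0,"turn": 0},
    {"dx": 0,"dy": 0,"dz": 0,"turn": 0}
  ],
  "hand": 255,
  "force": 40
}}

```text
time_s: 40.9
position: [0.5111, -0.3934, 0.1046]
tcp_rot: [0.741, 0.671, 0.0, 0.001]
ft_force: [1.0, 1.2, 3.9]
width: 0.506
gripper_force: 41.2
```

Request:
{"name": "send_rows", "arguments": {
  "moves": [
    {"dx": 0,"dy": 0,"dz": 15,"turn": 0},
    {"dx": 0,"dy": 0,"dz": 30,"turn": 0},
    {"dx": 0,"dy": 26,"dz": 15,"turn": 0},
    {"dx": -1,"dy": 42,"dz": 0,"turn": 0},
    {"dx": -1,"dy": 42,"dz": 0,"turn": 0},
    {"dx": -1,"dy": 42,"dz": 0,"turn": 0},
    {"dx": -2,"dy": 42,"dz": 0,"turn": 0},
    {"dx": -1,"dy": 42,"dz": 0,"turn": 0},
    {"dx": -2,"dy": 42,"dz": 0,"turn": 0},
    {"dx": -1,"dy": 42,"dz": 0,"turn": 0},
    {"dx": -1,"dy": 42,"dz": 0,"turn": 0},
    {"dx": -1,"dy": 34,"dz": 0,"turn": 0}
  ]
}}

```text
time_s: 42.1
position: [0.4976, 0.0055, 0.1636]
tcp_rot: [0.741, 0.672, -0.001, -0.001]
ft_force: [1.2, 0.4, -2.8]
width: 0.507
gripper_force: 41.7
```

Request:
{"name": "send_rows", "arguments": {
  "moves": [
    {"dx": 0,"dy": 0,"dz": 0,"turn": 0},
    {"dx": 0,"dy": 0,"dz": -20,"turn": 0},
    {"dx": 0,"dy": 0,"dz": -20,"turn": 0},
    {"dx": 0,"dy": 0,"dz": -13,"turn": 0},
    {"dx": 0,"dy": 0,"dz": -3,"turn": 0},
    {"dx": 0,"dy": 0,"dz": 0,"turn": 0},
    {"dx": 0,"dy": 0,"dz": 0,"turn": 0},
    {"dx": 0,"dy": 0,"dz": 0,"turn": 0}
  ]
}}

```text
time_s: 42.9
position: [0.5005, 0.0028, 0.109]
tcp_rot: [0.741, 0.671, 0.001, 0.001]
ft_force: [-0.8, 0.3, -3.2]
width: 0.508
gripper_force: 41.4
```

Request:
{"name": "send_rows", "arguments": {
  "moves": [
    {"dx": -0.3,"dy": 0.2,"dz": -3,"turn": 0},
    {"dx": 0,"dy": 0,"dz": -2,"turn": 0},
    {"dx": 0,"dy": 0,"dz": -1.5,"turn": 0},
    {"dx": 0,"dy": 0,"dz": -0.5,"turn": 0},
    {"dx": 0,"dy": 0,"dz": 0,"turn": 0},
    {"dx": 0,"dy": 0,"dz": 0,"turn": 0}
  ]
}}

```text
time_s: 43.5
position: [0.4993, 0.003, 0.1014]
tcp_rot: [0.741, 0.671, -0.0, 0.0]
ft_force: [-2.7, -0.4, 3.8]
width: 0.506
gripper_force: 42.0
```

Request:
{"name": "send_rows", "arguments": {
  "moves": [
    {"dx": 0,"dy": 0,"dz": 0,"turn": 0},
    {"dx": 0,"dy": 0,"dz": 0,"turn": 0},
    {"dx": 0,"dy": 0,"dz": 0,"turn": 0},
    {"dx": 0,"dy": 0,"dz": 0,"turn": 0},
    {"dx": 0,"dy": 0,"dz": 0,"turn": 0},
    {"dx": 0,"dy": 0,"dz": 15,"turn": 0},
    {"dx": 0,"dy": 0,"dz": 35,"turn": 0},
    {"dx": 0,"dy": 0,"dz": 45,"turn": 0},
    {"dx": 13,"dy": -44,"dz": 0,"turn": 0},
    {"dx": 13,"dy": -44,"dz": 0,"turn": 0},
    {"dx": 13,"dy": -44,"dz": 0,"turn": 0},
    {"dx": 13,"dy": -44,"dz": 0,"turn": 0}
  ],
  "hand": 0
}}

```text
time_s: 44.7
position: [0.552, -0.1746, 0.1977]
tcp_rot: [0.741, 0.671, 0.001, 0.001]
ft_force: [1.2, 0.5, 0.7]
width: 1.0
gripper_force: 0.0
```

```bash
python3 m6.py +side7
```

```text
side7 blue base 416 [508.8 110.8] [56.8 55.4] -5.12 bounds along mat axes [-29.9  78.3] [ 23.6 134.3]
side7 blue mat 435 [509.6 110.9] [72.  74.6] -5.22 bounds along mat axes [-38.2  71.1] [ 33.4 141.9]
side7 red base 352 [499.6   5.2] [56.3 56.1] -4.9 bounds along mat axes [-28.1 -27.4] [26.  28.2]
side7 red mat 492 [498.9   5. ] [81.  77.5] -6.58 bounds along mat axes [-39.7 -39.1] [36.8 39.1]
side7 green mat 750 [487.8 -97.7] [76.7 75.8] -5.66 bounds along mat axes [ -38.2 -140.9] [ 35.4 -66. ]
```

Torso within 1 mm. Now the bird.

Request:
{"name": "send_rows", "arguments": {
  "moves": [
    {"dx": 11,"dy": -40,"dz": 0,"turn": 0},
    {"dx": 12,"dy": -40,"dz": 0,"turn": 0},
    {"dx": 12,"dy": -40,"dz": 0,"turn": 0},
    {"dx": 11,"dy": -40,"dz": 0,"turn": 0},
    {"dx": 11,"dy": -39,"dz": 0,"turn": 0},
    {"dx": 0,"dy": 0,"dz": -25,"turn": 0},
    {"dx": 0,"dy": 0,"dz": -25,"turn": 0},
    {"dx": 0,"dy": 0,"dz": 0,"turn": 0},
    {"dx": 0,"dy": 0,"dz": 0,"turn": 0}
  ]
}}

```text
time_s: 45.65
position: [0.6081, -0.3713, 0.1463]
tcp_rot: [0.741, 0.671, 0.0, -0.001]
ft_force: [0.5, -0.2, 0.7]
width: 1.0
gripper_force: 0.0
```

Request:
{"name": "send_rows", "arguments": {
  "moves": [
    {"dx": 1,"dy": -1.8,"dz": -12,"turn": 0},
    {"dx": 0,"dy": 0,"dz": -20,"turn": 0},
    {"dx": 0,"dy": 0,"dz": -10,"turn": 0},
    {"dx": 0,"dy": 0,"dz": 0,"turn": 0},
    {"dx": 0,"dy": 0,"dz": 0,"turn": 0},
    {"dx": 0,"dy": 0,"dz": 0,"turn": 0}
  ]
}}

```text
time_s: 46.25
position: [0.6101, -0.3741, 0.1053]
tcp_rot: [0.741, 0.671, 0.0, 0.001]
ft_force: [-0.4, -0.0, 0.3]
width: 1.006
gripper_force: 0.0
```

Request:
{"name": "send_rows", "arguments": {
  "moves": [
    {"dx": 0,"dy": 0,"dz": 0,"turn": 0},
    {"dx": 0,"dy": 0,"dz": 0,"turn": 0},
    {"dx": 0,"dy": 0,"dz": 0,"turn": 0},
    {"dx": 0,"dy": 0,"dz": 0,"turn": 0},
    {"dx": 0,"dy": 0,"dz": 0,"turn": 0},
    {"dx": 0,"dy": 0,"dz": 0,"turn": 0},
    {"dx": 0,"dy": 0,"dz": 0,"turn": 0},
    {"dx": 0,"dy": 0,"dz": 0,"turn": 0}
  ],
  "hand": 255,
  "force": 40
}}

```text
time_s: 47.05
position: [0.6098, -0.374, 0.1046]
tcp_rot: [0.741, 0.671, 0.0, 0.001]
ft_force: [0.1, -0.4, 2.7]
width: 0.48
gripper_force: 40.9
```

Request:
{"name": "send_rows", "arguments": {
  "moves": [
    {"dx": 0,"dy": 0,"dz": 15,"turn": 0},
    {"dx": 0,"dy": 0,"dz": 30,"turn": 0},
    {"dx": -10,"dy": 22,"dz": 15,"turn": 0},
    {"dx": -16,"dy": 36,"dz": 0,"turn": 0.02},
    {"dx": -16,"dy": 36,"dz": 0,"turn": 0.02},
    {"dx": -16,"dy": 36,"dz": 0,"turn": 0.02},
    {"dx": -16,"dy": 36,"dz": 0,"turn": 0.02},
    {"dx": -16,"dy": 36,"dz": 0,"turn": 0.015},
    {"dx": -16,"dy": 36,"dz": 0,"turn": 0},
    {"dx": -16,"dy": 35,"dz": 0,"turn": 0},
    {"dx": 0,"dy": 0,"dz": 0,"turn": 0}
  ]
}}

```text
time_s: 48.15
position: [0.4824, -0.0937, 0.1625]
tcp_rot: [0.705, 0.709, -0.002, -0.004]
ft_force: [-0.9, 0.0, -4.2]
width: 0.483
gripper_force: 41.8
```

Request:
{"name": "send_rows", "arguments": {
  "moves": [
    {"dx": 0,"dy": 0,"dz": -20,"turn": 0},
    {"dx": 0,"dy": 0,"dz": -20,"turn": 0},
    {"dx": 0,"dy": 0,"dz": -13,"turn": 0},
    {"dx": 0,"dy": 0,"dz": -3,"turn": 0},
    {"dx": 0,"dy": 0,"dz": 0,"turn": 0},
    {"dx": 0,"dy": 0,"dz": 0,"turn": 0},
    {"dx": 0,"dy": 0,"dz": 0,"turn": 0}
  ]
}}

```text
time_s: 48.85
position: [0.4882, -0.101, 0.1089]
tcp_rot: [0.709, 0.706, 0.001, 0.001]
ft_force: [0.1, -0.2, -3.8]
width: 0.479
gripper_force: 41.6
```

Request:
{"name": "send_rows", "arguments": {
  "moves": [
    {"dx": 0,"dy": 0.3,"dz": -3,"turn": 0},
    {"dx": 0,"dy": 0,"dz": -2,"turn": 0},
    {"dx": 0,"dy": 0,"dz": -1.5,"turn": 0},
    {"dx": 0,"dy": 0,"dz": -0.5,"turn": 0},
    {"dx": 0,"dy": 0,"dz": 0,"turn": 0},
    {"dx": 0,"dy": 0,"dz": 0,"turn": 0}
  ]
}}

```text
time_s: 49.45
position: [0.4873, -0.1005, 0.1014]
tcp_rot: [0.709, 0.706, -0.0, 0.0]
ft_force: [-1.1, -0.5, 2.2]
width: 0.479
gripper_force: 42.2
```

Request:
{"name": "send_rows", "arguments": {
  "moves": [
    {"dx": 0,"dy": 0,"dz": 0,"turn": 0},
    {"dx": 0,"dy": 0,"dz": 0,"turn": 0},
    {"dx": 0,"dy": 0,"dz": 0,"turn": 0},
    {"dx": 0,"dy": 0,"dz": 0,"turn": 0},
    {"dx": 0,"dy": 0,"dz": 0,"turn": 0},
    {"dx": 0,"dy": 0,"dz": 15,"turn": 0},
    {"dx": 0,"dy": 0,"dz": 35,"turn": 0},
    {"dx": 0,"dy": 0,"dz": 45,"turn": 0},
    {"dx": 0,"dy": -40,"dz": 20,"turn": 0},
    {"dx": 0,"dy": -40,"dz": 20,"turn": 0},
    {"dx": 0,"dy": -40,"dz": 20,"turn": 0},
    {"dx": 0,"dy": -40,"dz": 0,"turn": 0}
  ],
  "hand": 0
}}

```text
time_s: 50.65
position: [0.4894, -0.2627, 0.2613]
tcp_rot: [0.708, 0.706, 0.001, 0.004]
ft_force: [0.7, -0.1, 0.3]
width: 1.001
gripper_force: 0.0
```

Request:
{"name": "send_rows", "arguments": {
  "moves": [
    {"dx": 0,"dy": -40,"dz": 0,"turn": 0},
    {"dx": 0,"dy": -40,"dz": 0,"turn": 0},
    {"dx": 0,"dy": 0,"dz": 0,"turn": 0},
    {"dx": 0,"dy": 0,"dz": 0,"turn": 0}
  ]
}}

```text
time_s: 51.05
position: [0.4867, -0.3418, 0.2567]
tcp_rot: [0.71, 0.705, 0.0, 0.0]
ft_force: [1.0, 0.7, -0.3]
width: 0.998
gripper_force: 0.0
```

```bash
python3 m6.py +side8; python3 m2.py side8; python3 -c "
from h import *; grab('top','top8')"
```

```text
side8 blue base 412 [508.5 111.6] [54.3 53.8] -3.85 bounds along mat axes [-30.   79.3] [ 22.9 133.7]
side8 blue mat 434 [509. 110.] [73.4 73.5] -5.71 bounds along mat axes [-38.5  70.5] [ 33.5 142.1]
side8 red base 358 [499.    4.9] [56.5 56.6] -5.56 bounds along mat axes [-28.1 -27.7] [26.6 27.9]
side8 red mat 489 [498.5   4.7] [81.9 78. ] -5.88 bounds along mat axes [-39.7 -38.5] [36.5 39.3]
side8 green base 286 [486.2 -96.9] [53.8 54.5] -4.9 bounds along mat axes [ -29.4 -129.3] [ 23.8 -76.5]
side8 green mat 377 [488.1 -97.7] [76.3 76.3] -5.24 bounds along mat axes [ -38.9 -140.5] [ 34.8 -65.7]
side8 wood 1056 front [-88.6 -89.  -88.8 -88.9 -88.8 -88.8 -88.  -88.6 -87.6 -88.4 -88.3] yaw -0.58 z 0.019
[[-92.0, -42.1, 41.8], [-86.0, -43.6, 44.3], [-80.0, -43.7, 44.5], [-74.0, -43.4, 44.5], [-68.0, -43.6, 44.8], [-62.0, -44.4, 44.5], [-56.0, -43.5, 44.6], [-50.0, -43.5, 44.7]]
side8 bed 1078 front [ -99.2 -100.   -99.2  -99.5  -99.2  -99.5  -99.5  -99.5  -99.1 -100.2
 -100.3] yaw 0.41 z 0.0068
[[-92.0, -57.1, 59.2], [-86.0, -57.8, 59.7], [-80.0, -58.4, 60.1], [-74.0, -58.1, 59.6], [-68.0, -58.3, 59.8], [-62.0, -57.4, 59.8], [-56.0, -57.6, 59.9], [-50.0, -58.8, 59.9]]
```

View pics/side8.png

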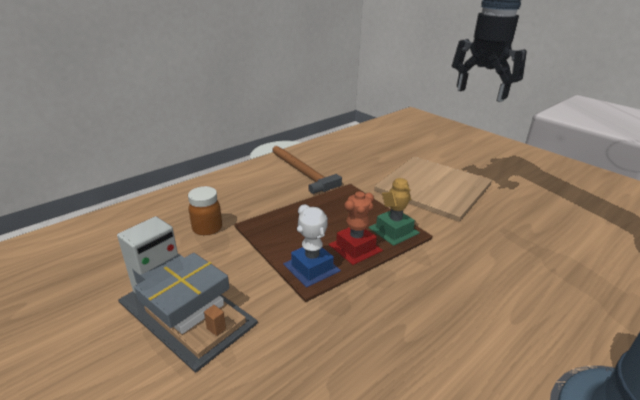

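View pics/top8.png

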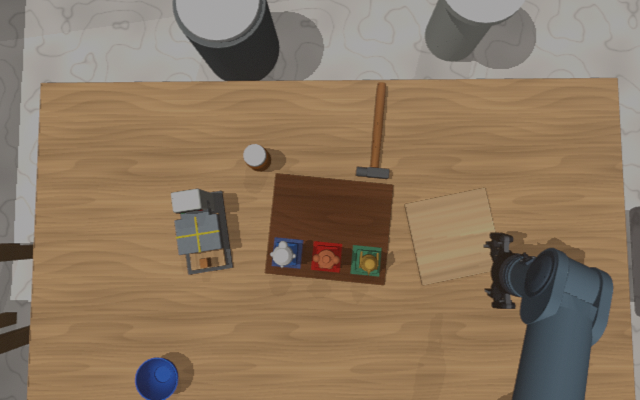

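Both views: all three statuettes upright and centred within about 2 mm on their matching mats. The tile is under the head with the grip in front at (215,320), the jar is where it was, and the arm is clear.

```bash
python3 -c "
from workcell import robot; print(robot.close_job())"
```

```text
the job is handed in; nothing more can be done
None
```

The job is handed in at about 51 s of the 144 s allowed: the tile lies flat and square under the scanner head (about 1 mm off centre, grip in front), each statuette stands upright within about 2 mm of the middle of its matching mat, and the jar is where it was.

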